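Set out the model's parts for priming

TASK

Set the four loose model parts out for priming, each on the holder that fits it: the wheel down over the thick post, the gear down over the thin post, the gearbox squarely in its outline on the plywood board, and the deck cover flat on the sloping ramp in the middle of its width, one long edge up against the cleat. Lower each part into place rather than letting it fall, and leave the paint jar and the glue bottle standing where they are.

Things in the scene. Friction and masses are not known exactly. Their poses are not given: they have to be found in the camera images.
- wheel: Road wheel of a large model vehicle, lying flat: black tyre, grey rim, open bore. 64 mm outer diameter, 40 mm bore right through, 24 mm high. Origin: centre of its underside; z is its axle.
- gear: Plain steel spur gear lying flat, 12 teeth. 45 mm over the teeth (36 mm at their roots), 22 mm bore right through, 18 mm high. Origin: centre of its underside; z is its axle.
- gearbox: Bare aluminium gearbox housing, a block 64 mm long (its x) by 42 mm wide (its y) by 34 mm high, with a steel stub shaft 12 mm thick, 10 mm long, sticking out of the middle of each short end (84 mm over the shafts). The same either way round. Origin: centre of its underside.
- cover: Grey plastic deck cover: a flat plate 70 mm (its x) by 100 mm (its y) by 6 mm thick, with black louvre slots, and in the middle of its top a raised box 50 mm long (along its x), 26 mm wide (along its y) and 24 mm high above the plate, by which it is easily gripped across the 26 mm. Same either way round. Origin: centre of the plate's underside.
- thick_post: Fixed holder for the wheel: round plywood foot 72 mm in diameter, 8 mm thick, with a thick upright wooden post 26 mm in diameter in its middle; the top of the post, from 34 to 48 mm above the table, tapers to 9 mm. Origin: centre of the foot, on the table.
- thin_post: Fixed holder for the gear: the same round plywood foot (72 mm, 8 mm thick) with a thin upright wooden post 8 mm in diameter; it tapers from 34 mm to its top at 48 mm above the table. Origin: centre of the foot, on the table.
- board: Fixed flat plywood board 120 mm (its x) by 90 mm (its y) by 6 mm thick, with the black outline of the gearbox drawn in its middle: a rectangle 68 by 46 mm, long along x, with a tab for each stub shaft. Origin: centre of its underside, on the table.
- ramp: Fixed plywood ramp 124 mm wide (y), rising at 22 deg (0.384 rad) towards its +x, which points away from the robot. Along the low edge a dark cleat stands 10 mm proud; the slope runs 96 mm up from it, to 48 mm height. Origin: on the table; 25.1 mm straight above it is where the centre of the cover's underside lies when its 100 mm edge touches the cleat (cover y along ramp y).
- paint_jar: Bystander: small amber paint jar with a white cap, 38 mm in diameter, 48 mm high, standing among the parts. Origin: centre of its underside.
- glue_bottle: Bystander: small white glue bottle with a black cap, 36 mm in diameter, 85 mm high, standing among the parts. Origin: centre of its underside.
Mind the look-alikes: they are no part of the job. Leave any orange or pink look-alike of the gear alone.

How it is judged:
By the outcome, as a careful person would: the job done as asked, in the order asked, and still so for the second after the job is handed in, with the robot touching nothing.
It also fails if it takes over 115 s, if anything falls off the work surface, if the arm or the gripper's body presses on something with over 40 N, if the wrist force passes 120 N, or if a joint passes its speed limit or range.

ROBOT

A 6-joint arm with a two-finger parallel gripper is mounted at the origin on the work surface. World frame = base frame: x ahead of the robot, y to its left, z up, the work surface at z = 0. Lengths are in mm, angles in rad, forces in N, time in s.
With the tool pointing down it reaches from about 300 to 775 mm from the base axis. Payload 14.6 kg.
Tool frame: the origin (TCP) lies at the very end of the fingers, on their centre line; the grasp point (between the pads) lies 19 mm behind it; z points along the fingers, y is the direction in which the jaws open and shut (so a half turn about z gives the same grasp; the last joint's range is limited). The gripper opens to 85 mm and grips with 20 to 120 N. Pads are 22 mm wide; open, the fingers measure 114 mm over their backs; the gripper's body (76 mm by 85 mm) begins 54 mm behind the grasp point. The pads swing forward as they close: fully open they stand 13 mm farther back than shut.
Start: joints at [1.08, 0.3, 1.521, -0, 1.321, -0.067], TCP at [226.171, 501.334, 231.281] pointing down, gripper open.
Joint ranges: [-3.03, 3.03], [-0.79, 2.21], [0.23, 2.52], [-1.04, 4.18], [0, 3.07], [-2.55, 2.55]. Speed limits (rad/s): [2.22, 2.22, 2.57, 3.14, 3.14, 3.14].

INTERFACE

Orientations are given as [roll, pitch, yaw] about the fixed x, y, z axes, in that order (R = Rz(yaw) Ry(pitch) Rx(roll)).
In Python, from bench import * gives the robot as it stands.
- The arm moves only by the shell command python3 -m pendant 'ROWS' [OPENING]. ROWS is JSON, a list of rows, each a list of 4 numbers: the shift along the tool's x, y, z normalised to -1 to 1, where 1 is 20 mm, then the turn about the tool's z normalised to -1 to 1, where 1 is pi/2 rad. In form: [[tx, ty, tz, spin], ...]. A call has 1 to 20 rows; each row shifts and turns the commanded pose from where the row before left it, along the tool's axes as they then stand; what a row does not reach is not made up. A row lasts 1/12 s, in which the tool goes at most 41.7 mm and 7.16 degrees, less where a joint would pass 70% of its speed; a pose out of reach is approached as far as the arm can. A call with a number of a shift or a turn outside -1 to 1 is refused whole. A call with a gripper value outside its range is refused whole. OPENING is the closure, from -1 (fully open) to 1 (shut), set as the call begins (- or left out, the last holds). The fingers move at their own pace and stop on an object; the grip force is fixed at half the most. Time passes only in rows, so rows that do not move let the fingers close. It gives the time, the measured TCP pose, the force and the opening at its end, in the units of the state.
- state(): the state, without advancing time (a new reading comes with each control period).
- read_camera(name): name is "scene" or "top" or "wrist"; returns the picture (420x560x3 uint8, red, green, blue); there is no depth.
- get_calibration(name): a dict with "vertical_fov" (degrees; the focal length in pixels is half the picture's height over the tangent of half this angle, whatever the lens; pixels are square), "cx", "cy" (the principal point, pixels), "extrinsics" (4x4, takes a point from camera to world coordinates); the wrist camera has in their place "T_tool_cam" (4x4, takes a point from camera to tool coordinates, whose origin is the TCP and whose axes are the flange's). Camera axes: x right, y down, z forward; pixel columns grow to the right and rows downward; lengths in mm; the calibration is good to about 2 mm. The wrist camera is an equidistant fisheye: a pixel r from the principal point sees the ray r / f radians off the axis. A picture is of the moment at which its call begins: read the wrist's pose just before it. get_calibration takes no time and is no camera call.
- close_job(): hands the job in, once; it reports no verdict.
The state is a dict: "time": time; "joints": joint angles; "dq": joint speeds; "tau": joint torques, N m; "tcp_pos": TCP position; "ee_rot": TCP orientation; "wrist_force": force on the tool from outside, world axes, zero at the start; "ft_torque": the same for the moment, N m; "width": opening from 0.0 (shut) to 1.0 (fully open).
Only numpy, scipy, OpenCV 4.12 (cv2) and the standard library are available. Lean on these libraries where they do the work, as an engineer would, in place of code of your own. Each camera call takes 0.05 s, during which the arm holds its last target.

## Working session

There is one attempt and no reset: what is moved stays moved. The work goes in short steps, Python scripts to look and compute and a shell command to move; the robot and the scene stay as the last step left them, time stands still between calls to the robot, and variables do not carry over. Pictures are saved under pics/ and viewed, and the job is handed in when it is done.

```bash
ls; mkdir -p pics; python3 - <<'E'
from bench import *
import cv2
for n in ["scene","top","wrist"]:
    s=state()
    im=read_camera(n); cv2.imwrite(f"pics/{n}0.png",im[:,:,::-1])
    c=get_calibration(n); print(n,c)
print(s)
E
```

```text
pics
scene {'vertical_fov': 53.99926460004078, 'cx': 283.0405238510529, 'cy': 208.26207923325944, 'extrinsics': array([[-6.45288678e-01,  5.55490867e-01, -5.24435334e-01,
         1.03080072e+03],
       [ 7.63761555e-01,  4.83894556e-01, -4.27216976e-01,
         4.31298275e+02],
       [ 1.64562750e-02, -6.76221824e-01, -7.36514247e-01,
         7.57523401e+02],
       [ 0.00000000e+00,  0.00000000e+00,  0.00000000e+00,
         1.00000000e+00]])}
top {'vertical_fov': 51.472966221433374, 'cx': 281.6372816221495, 'cy': 198.26376102353882, 'extrinsics': array([[ 9.64234323e-03, -9.94279926e-01,  1.06369423e-01,
         3.99036490e+02],
       [-9.99914031e-01, -1.05325120e-02, -7.81005452e-03,
         3.84888125e+01],
       [ 8.88571765e-03, -1.06284971e-01, -9.94296007e-01,
         1.24487469e+03],
       [ 0.00000000e+00,  0.00000000e+00,  0.00000000e+00,
         1.00000000e+00]])}
wrist {'vertical_fov': 65.70646984690485, 'cx': 279.6716070229508, 'cy': 212.379201883669, 'T_tool_cam': array([[ 6.14576103e-04, -9.58916429e-01, -2.83688039e-01,
         7.33590141e+01],
       [
[... 224 characters left out ...]
      1.00000000e+00]])}
{'time': 0.1, 'joints': array([ 1.08038992e+00,  3.00399588e-01,  1.52153021e+00, -1.84189545e-05,
        1.32069280e+00, -6.65940208e-02]), 'dq': array([-4.94907654e-04, -6.48019029e-04, -1.42171995e-03, -6.05002502e-05,
       -1.99580833e-03, -3.12402425e-04]), 'tau': array([ 5.78724357e-04, -5.44380069e+01, -3.62372518e+01, -2.89556488e-05,
        2.98902138e-03,  7.56060763e-05]), 'tcp_pos': array([226.08459484, 501.15082234, 230.78206031]), 'ee_rot': array([-3.14056381e+00, -5.07355593e-05,  2.71778481e+00]), 'wrist_force': array([-0.04778728,  0.2390397 , -0.94190383]), 'ft_torque': array([ 0.04025037, -0.03496557,  0.01067138]), 'width': 1.0032303983853483}
```

View pics/scene0.png

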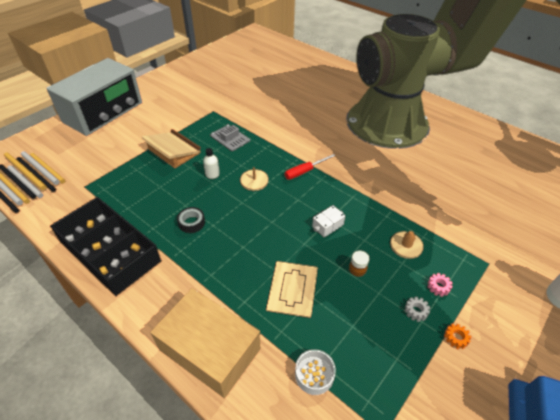

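View pics/top0.png

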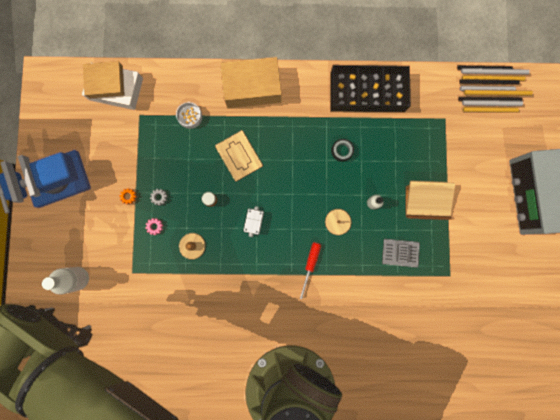

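View pics/wrist0.png

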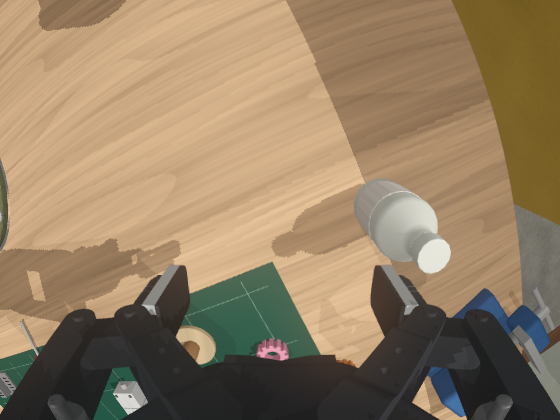

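```bash
cat > h.py <<'E'
from bench import *
import numpy as np, cv2
from scipy.spatial.transform import Rotation as Ro
def cal(n):
    c=get_calibration(n); f=210/np.tan(np.radians(c["vertical_fov"]/2)); return c,f
def T_tool(s):
    T=np.eye(4); T[:3,:3]=Ro.from_euler("xyz",s["ee_rot"]).as_matrix(); T[:3,3]=s["tcp_pos"]; return T
def cast(n,uv,z,s=None):
    c,f=cal(n); uv=np.atleast_2d(np.asarray(uv,float)); d=(uv-[c["cx"],c["cy"]])/f
    if n=="wrist":
        E=T_tool(s)@c["T_tool_cam"]; r=np.linalg.norm(d,axis=1,keepdims=True)+1e-12
        ray=np.hstack([d/r*np.sin(r),np.cos(r)])
    else:
        E=c["extrinsics"]; ray=np.hstack([d,np.ones((len(d),1))])
    w=ray@E[:3,:3].T; o=E[:3,3]; t=(np.asarray(z)-o[2])/w[:,2]
    return o+w*t[:,None]
def rel(s,target,yaw=None):
    "what to move, in tool axes units (20mm) & spin in units of pi/2"
    T=T_tool(s); d=T[:3,:3].T@(np.array(target)-s["tcp_pos"])
    out=d/20
    sp=None
    if yaw is not None:
        cy=s["ee_rot"][2]; dy=(yaw-cy+np.pi/2)%np.pi-np.pi/2; sp=-dy/(np.pi/2)
    return out.round(3),sp
def snap(n,name,crop=None,k=1):
    s=state(); im=read_camera(n); cv2.imwrite(f"pics/{name}.png",im[:,:,::-1]); return s,im
E
python3 - <<'E'
from h import *
im=cv2.imread("pics/top0.png")
cv2.imwrite("pics/top0a.png",cv2.resize(im[110:285,110:310],None,fx=4,fy=3.4,interpolation=cv2.INTER_CUBIC)[:600,:800])
pts=dict(wheel=(343,150,24),gear=(158,197,18),gbox=(254,221,34),cover=(401,252,10),thick=(192,246,8),thin=(338,222,8),board=(239,155,6),ramp=(430,199,25),jar=(208,199,48),glue=(375,202,85),pink=(154,227,18),orange=(128,197,18))
for k,(u,v,z) in pts.items(): print(k,cast("top",(u,v),z)[0].round(0), )
pts=dict(wheel=(191,218,24),gear=(418,308,18),gbox=(330,219,34),thick=(407,245,8),thin=(254,180,8),board=(293,288,6))
for k,(u,v,z) in pts.items(): print(k,cast("scene",(u,v),z)[0].round(0), )
E
```

```text
wheel [ 670. -145.   24.]
gear [530. 378.  18.]
gbox [464. 105.  34.]
cover [ 382. -309.   10.]
thick [393. 280.   8.]
thin [ 465. -132.    8.]
board [656. 153.   6.]
ramp [ 532. -390.   25.]
jar [523. 232.  48.]
glue [ 516. -221.   85.]
pink [445. 386.  18.]
orange [529. 463.  18.]
wheel [ 675. -137.   24.]
gear [534. 382.  18.]
gbox [470. 116.  34.]
thick [398. 285.   8.]
thin [ 470. -126.    8.]
board [656. 158.   6.]
```

View pics/top0a.png

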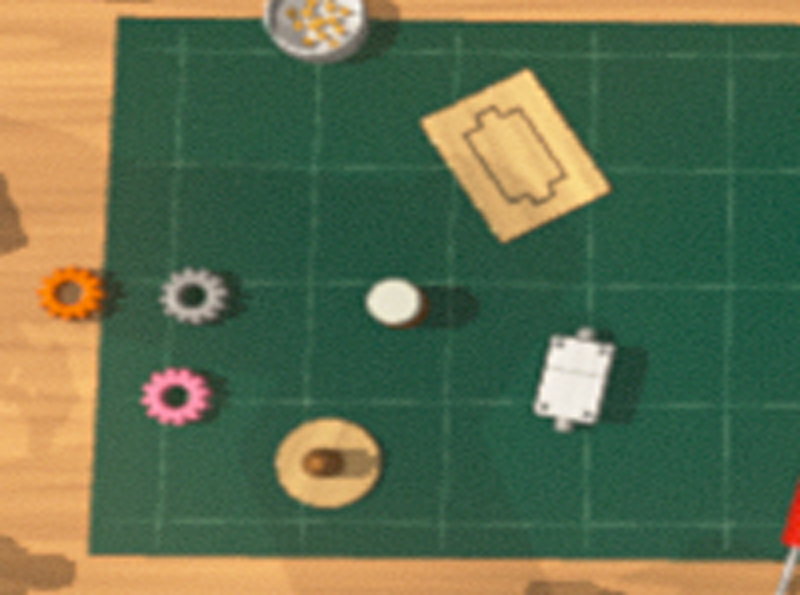

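Gear candidates in the top picture: grey (158,197), pink (154,227) and orange (128,197). Only the grey one fits "plain steel", and I'll confirm it with a crop before reaching. The wheel goes first, so I'm flying over it.

```bash
python3 -m pendant '[[0,0,0,-0.067],[0,0,0,-0.067],[0,0,0,-0.067],[0,0,0,-0.067],[-0.68,-0.97,0,0],[-0.68,-0.97,0,0],[-0.68,-0.97,0,0],[-0.68,-0.97,0,0],[-0.68,-0.97,0,0],[-0.68,-0.97,0,0],[-0.68,-0.97,0,0],[-0.68,-0.97,0,0],[-0.68,-0.97,0,0],[-0.68,-0.97,0,0],[-0.68,-0.97,0,0],[-0.68,-0.97,0,0],[-0.68,-0.97,0,0],[-0.68,-0.97,0,0],[-0.68,-0.97,0,0],[-0.68,-0.97,0,0]]' -1
python3 -m pendant '[[-0.68,-0.97,0,0],[-0.68,-0.97,0,0],[-0.68,-0.97,0,0],[-0.68,-0.97,0,0],[-0.68,-0.97,0,0],[-0.68,-0.97,0,0],[-0.68,-0.97,0,0],[-0.68,-0.97,0,0],[-0.68,-0.97,0,0],[-0.68,-0.97,0,0],[-0.68,-0.97,0,0],[-0.68,-0.97,0,0],[-0.68,-0.97,0,0],[-0.68,-0.97,0,0],[-0.68,-0.97,0,0],[-0.68,-0.97,0,0],[-0.68,-0.97,0,0],[0,0,0,0]]'
python3 - <<'E'
from h import *
s,im=snap("wrist","w1"); print(s["tcp_pos"],s["ee_rot"],s["time"])
E
```

```text
time: 1.82
tcp_pos: [443.3, 189.2, 231.2]
ee_rot: [-3.142, -0.0, 3.139]
wrist_force: [0.6, 0.3, -0.8]
width: 1.001
time: 3.32
tcp_pos: [674.0, -143.4, 229.9]
ee_rot: [-3.141, -0.001, 3.136]
wrist_force: [-0.4, 0.2, -0.9]
width: 1.003
[ 674.02932183 -143.38881445  229.94278568] [-3.14137778e+00 -1.13950345e-03  3.13617816e+00] 3.3167
```

View pics/w1.png

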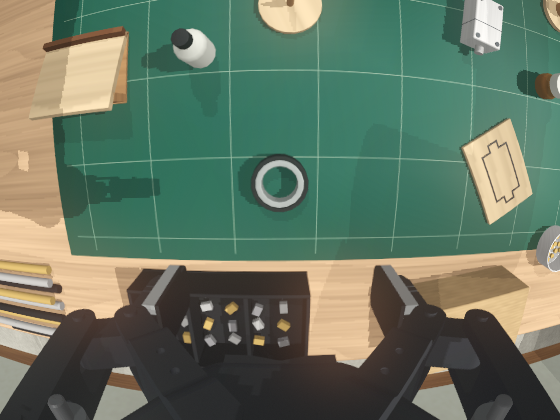

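The wheel is at (279,184), the ramp at (85,72) with its cleat on the robot side, the board at (497,170), and the thin post foot at (290,8). I'll measure the wheel.

```bash
python3 - <<'E'
from h import *
s=state()
im=cv2.imread("pics/w1.png")
c=im[130:240,220:340]; hsv=cv2.cvtColor(c,cv2.COLOR_BGR2HSV)
m=((hsv[...,1]<60)&(hsv[...,2]>100)).astype(np.uint8)
n,l,st,ce=cv2.connectedComponentsWithStats(m); k=1+np.argmax(st[1:,4]); print(st[k])
cnt,_=cv2.findContours((l==k).astype(np.uint8),cv2.RETR_CCOMP,cv2.CHAIN_APPROX_NONE)
for q in sorted(cnt,key=len)[-2:]:
    P=cast("wrist",q[:,0]+[220,130],24,s)[:,:2].astype(np.float32)
    print(len(q),cv2.minEnclosingCircle(P),cv2.fitEllipse(P))
d=(hsv[...,2]<75).astype(np.uint8)
n,l,st,ce=cv2.connectedComponentsWithStats(d); 
k=1+np.argmax(st[1:,4]);q=max(cv2.findContours((l==k).astype(np.uint8),cv2.RETR_EXTERNAL,cv2.CHAIN_APPROX_NONE)[0],key=len)
print(cv2.fitEllipse(cast("wrist",q[:,0]+[220,130],24,s)[:,:2].astype(np.float32)))
print(rel(s,(670,-143,230)))
E
```

```text
[  35   30   49   48 1030]
94 ((667.5917358398438, -140.84909057617188), 19.457059860229492) ((668.260009765625, -140.93423461914062), (35.18291473388672, 38.08096694946289), 177.86114501953125)
135 ((670.5811157226562, -141.09046936035156), 26.88530731201172) ((670.4959106445312, -141.13172912597656), (52.504512786865234, 52.6348762512207), 7.924767971038818)
((669.6220092773438, -141.38134765625), (61.503440856933594, 63.719078063964844), 92.25979614257812)
(array([ 0.169, -0.065, -0.001]), None)
```

```bash
python3 -m pendant '[[0.19,0.11,1,0],[0,0,1,0],[0,0,1,0],[0,0,1,0],[0,0,1,0],[0,0,1,0],[0,0,1,0],[0,0,1,0],[0,0,1,0],[0,0,0.9,0],[0,0,0.5,0],[0,0,0.4,0],[0,0,0.3,0],[0,0,0.3,0],[0,0,0,0]]' -1
python3 -m pendant '[[0,0,0,0],[0,0,0,0],[0,0,0,0],[0,0,0,0],[0,0,0,0],[0,0,0,0],[0,0,0,0],[0,0,0,0]]' 1
```

```text
time: 4.62
tcp_pos: [669.1, -137.7, 2.7]
ee_rot: [3.141, -0.001, 3.139]
wrist_force: [-0.7, 0.8, -0.5]
width: 1.003
time: 5.28
tcp_pos: [670.2, -138.2, 5.0]
ee_rot: [-3.141, 0.002, 3.139]
wrist_force: [-1.4, -0.7, 6.8]
width: 0.721
```

```bash
python3 -m pendant '[[0,0,-0.3,0],[0,0,-0.6,0],[0,0,-1,0],[0,0,-1,0],[0,0,-1,0],[0,0,-1,0],[0.3,0.5,-1,0],[0.62,0.95,-1,0],[0.62,0.95,-1,0],[0.62,0.95,0,0],[0.62,0.95,0,0],[0.62,0.95,0,0],[0.62,0.95,0,0],[0.62,0.95,0,0],[0.62,0.95,0,0],[0.62,0.95,0,0],[0.62,0.95,0,0],[0.62,0.95,0,0],[0.62,0.95,0,0],[0.62,0.95,0,0]]' 
python3 -m pendant '[[0.62,0.95,0,0],[0.62,0.95,0,0],[0.62,0.95,0,0],[0.62,0.95,0,0],[0.62,0.95,0,0],[0.62,0.95,0,0],[0.62,0.95,0,0],[0.62,0.95,0,0],[0.3,0.5,0,0],[0,0,0,0],[0,0,0,0]]'
python3 - <<'E'
from h import *
s,im=snap("wrist","w2"); print(s["tcp_pos"],s["ee_rot"],s["time"])
E
```

```text
time: 6.95
tcp_pos: [502.3, 120.4, 162.5]
ee_rot: [3.141, 0.001, 3.139]
wrist_force: [1.4, -0.2, -1.3]
width: 0.727
time: 7.87
tcp_pos: [398.3, 281.9, 161.9]
ee_rot: [3.141, 0.001, 3.14]
wrist_force: [-0.1, -0.9, -0.4]
width: 0.717
[398.26017779 281.89737643 161.89262562] [3.14131964e+00 7.89875966e-04 3.13989953e+00] 7.8667
```

View pics/w2.png

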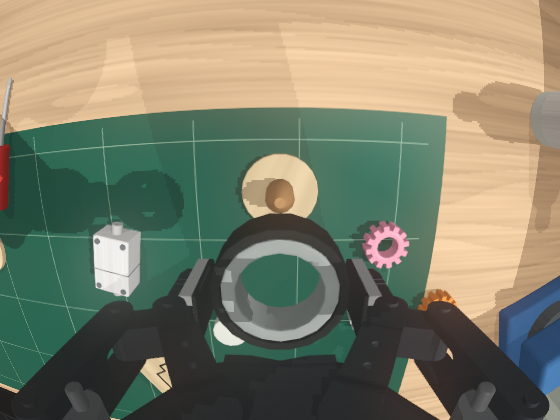

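```bash
python3 - <<'E'
from h import *
s=state()
im=cv2.imread("pics/w2.png"); hsv=cv2.cvtColor(im,cv2.COLOR_BGR2HSV)
# wheel bore upper edge / rim outer: grey
def comp(m,pt=None):
    n,l,st,ce=cv2.connectedComponentsWithStats(m.astype(np.uint8)); 
    k=l[pt[1],pt[0]] if pt else 1+np.argmax(st[1:,4]); return (l==k).astype(np.uint8)
m=(hsv[...,1]<60)&(hsv[...,2]>90); w=np.zeros(m.shape,bool); w[232:345,205:360]=1
g=comp(m&w)
q=max(cv2.findContours(g,cv2.RETR_EXTERNAL,cv2.CHAIN_APPROX_NONE)[0],key=len)
hull=cv2.convexHull(q)
print(cv2.boundingRect(q))
for zt in (180,182,184):
    P=cast("wrist",hull[:,0],zt,s)[:,:2].astype(np.float32); print(zt,cv2.minEnclosingCircle(P),cv2.fitEllipse(P))
# foot
f=(hsv[...,0]>8)&(hsv[...,0]<30)&(hsv[...,1]>60)&(hsv[...,2]>150); w[:]=0; w[150:222,235:325]=1
g=comp(f&w); q=max(cv2.findContours(g,cv2.RETR_EXTERNAL,cv2.CHAIN_APPROX_NONE)[0],key=len)[:,0]
q=q[(q[:,1]<195)&(q[:,0]>282)|(q[:,1]<165)]
P=cast("wrist",q,8,s)[:,:2]
from scipy.optimize import least_squares
r=least_squares(lambda p:np.hypot(P[:,0]-p[0],P[:,1]-p[1])-36,[395,282]); print(r.x,np.std(r.fun),len(P))
r=least_squares(lambda p:np.hypot(P[:,0]-p[0],P[:,1]-p[1])-p[2],[395,282,36]); print(r.x)
cv2.imwrite("pics/w2c.png",cv2.resize(im[140:350,190:370],None,fx=3,fy=2.8,interpolation=cv2.INTER_CUBIC))
print(cast("wrist",(281,203),48,s),cast("wrist",(281,207),48,s))
E
```

```text
(221, 239, 119, 103)
180 ((399.6038818359375, 282.51373291015625), 26.52532958984375) ((399.53179931640625, 282.5071716308594), (52.489681243896484, 52.78559875488281), 82.51226806640625)
182 ((398.403076171875, 282.5162353515625), 26.095888137817383) ((398.33203125, 282.509521484375), (51.639774322509766, 51.930885314941406), 82.51081085205078)
184 ((397.2020568847656, 282.5183410644531), 25.66636085510254) ((397.13226318359375, 282.51190185546875), (50.789859771728516, 51.076175689697266), 82.5113525390625)
[396.29759107 280.1693157 ] 6.924621817415925 93
[406.33862639 275.21882008  45.98449144]
[[393.21081518 283.65256821  48.        ]] [[396.58609648 283.64929385  48.        ]]
```

View pics/w2c.png

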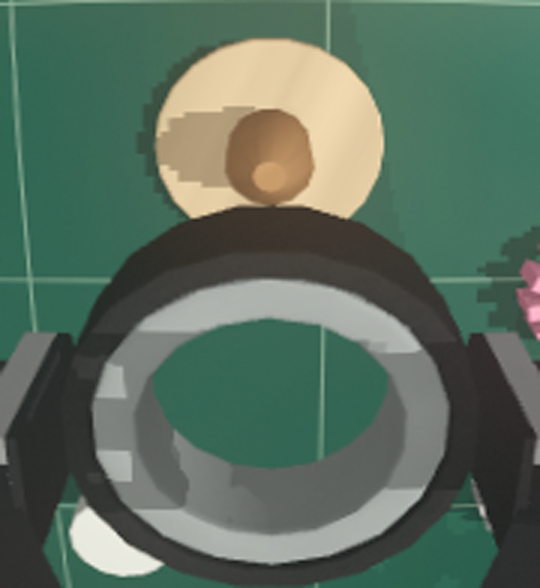

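```bash
python3 - <<'E'
from h import *
s=state()
a=cast("wrist",[(279.8,153.6),(241.7,188),(318,188)],8,s); print(a.round(1), a[0,0]+36, (a[1,1]+a[2,1])/2, a[2,1]-a[1,1])
print(cast("wrist",(279.7,203.2),48,s))
E
```

```text
[[357.3 282.8   8. ]
 [389.2 247.2   8. ]
 [389.4 318.4   8. ]] 393.2845911121644 282.7592923499378 71.19674039201558
[[393.37683576 282.59558149  48.        ]]
```

```bash
python3 -m pendant '[[0.15,0,0.6,0],[0.14,0,1,0],[0,0,1,0],[0,0,1,0],[0,0,0.7,0],[0,0,0.3,0],[0,0,0,0],[0,0,0,0]]' 
python3 - <<'E'
from h import *
s,im=snap("wrist","w3"); print(s["tcp_pos"],s["ee_rot"],s["time"],s["wrist_force"])
E
```

```text
time: 8.58
tcp_pos: [392.9, 281.6, 69.8]
ee_rot: [3.141, 0.0, 3.138]
wrist_force: [-0.5, 0.1, 0.7]
width: 0.724
[392.91396732 281.5800016   69.83219729] [3.14143663e+00 2.99180518e-04 3.13803536e+00] 8.5833 [-0.53023992  0.08230311  0.6531811 ]
```

View pics/w3.png

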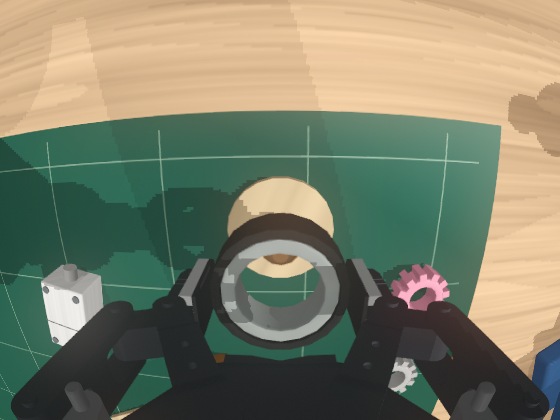

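```bash
python3 -m pendant '[[0,0,0.4,0],[0,0,0.4,0],[0,0,0.4,0],[0,0,0.3,0],[0,0,0.3,0],[0,0,0,0]]' 
python3 - <<'E'
from h import *
s,im=snap("wrist","w4"); print(s["tcp_pos"],s["wrist_force"])
cv2.imwrite("pics/w4.png",cv2.resize(im[160:360,180:380,::-1],None,fx=3,fy=3))
E
```

```text
time: 9.13
tcp_pos: [391.8, 281.5, 31.9]
ee_rot: [-3.141, -0.002, 3.139]
wrist_force: [-0.3, -0.6, -0.2]
width: 0.722
[391.78208171 281.54104614  31.90923099] [-0.30081088 -0.56976666 -0.15737651]
```

View pics/w4.png

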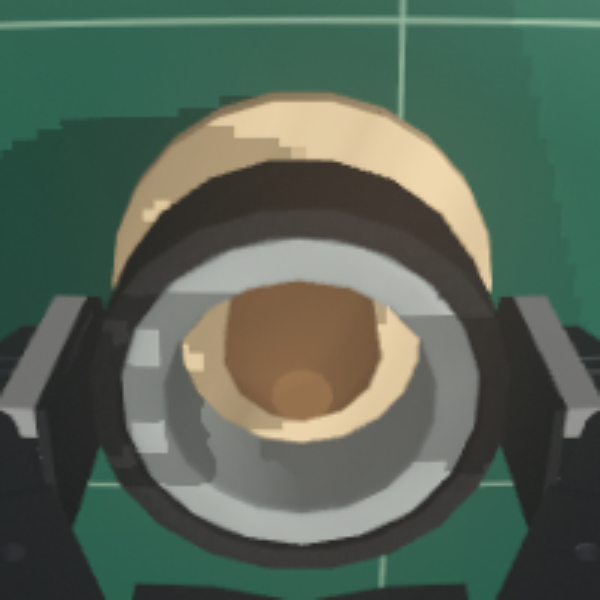

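The post is inside the bore with no contact, so I'll keep lowering.

```bash
python3 -m pendant '[[0,0,0.25,0],[0,0,0.25,0],[0,0,0.2,0],[0,0,0.1,0],[0,0,0.05,0],[0,0,0,0]]'; python3 -m pendant '[[0,0,0.05,0],[0,0,0,0]]'
```

```text
time: 9.68
tcp_pos: [392.3, 281.8, 16.1]
ee_rot: [-3.141, -0.0, 3.139]
wrist_force: [-0.1, -0.2, -0.7]
width: 0.726
time: 9.85
tcp_pos: [392.4, 281.9, 15.3]
ee_rot: [3.141, 0.0, 3.139]
wrist_force: [-0.6, 0.3, -0.7]
width: 0.721
```

```bash
python3 -m pendant '[[0,0,0.05,0],[0,0,0.05,0],[0,0,0,0]]'; python3 -m pendant '[[0,0,0.05,0],[0,0,0.05,0],[0,0,0,0]]'
```

```text
time: 10.1
tcp_pos: [392.3, 281.8, 13.1]
ee_rot: [-3.142, -0.0, 3.139]
wrist_force: [0.4, 0.9, -0.6]
width: 0.725
time: 10.35
tcp_pos: [392.4, 281.9, 12.9]
ee_rot: [-3.142, 0.0, 3.139]
wrist_force: [-11.8, -6.8, 30.4]
width: 0.721
```

```bash
python3 -m pendant '[[0,0,-0.04,0],[0,0,0,0],[0,0,0,0],[0,0,0,0],[0,0,0,0],[0,0,0,0]]' -1; python3 -m pendant '[[0,0,-0.3,0],[0,0,-0.6,0],[0,0,-1,0],[0,0,-1,0],[0,0,-1,0],[0,0,-1,0],[0,0,-1,0],[0,0,0,0],[0,0,0,0]]'
python3 - <<'E'
from h import *
s,im=snap("wrist","w5"); print(s["tcp_pos"],s["ee_rot"],s["time"])
E
```

```text
time: 10.85
tcp_pos: [392.3, 281.8, 12.0]
ee_rot: [-3.141, -0.0, 3.139]
wrist_force: [-0.7, -1.4, -0.1]
width: 1.001
time: 11.6
tcp_pos: [392.7, 282.0, 131.1]
ee_rot: [3.14, 0.002, 3.139]
wrist_force: [-0.4, 0.4, -0.9]
width: 1.004
[392.65944809 282.04515686 131.08614049] [3.14047344e+00 1.82282971e-03 3.13876289e+00] 11.6
```

View pics/w5.png

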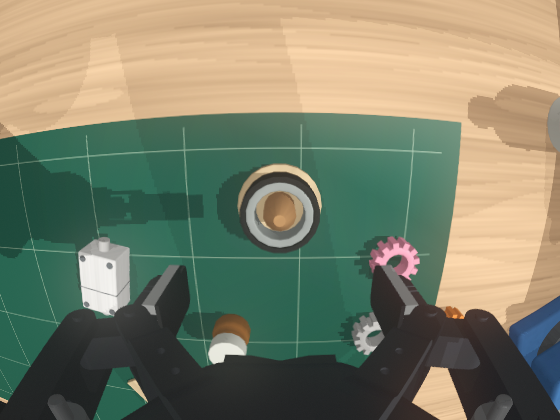

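The wheel is seated, with the post showing in its bore at (281,210). The gear is next.

```bash
python3 -m pendant '[[-0.87,0.61,-0.44,0],[-0.87,0.61,-0.44,0],[-0.87,0.61,-0.44,0],[-0.87,0.61,-0.44,0],[-0.87,0.61,-0.44,0],[-0.87,0.61,-0.44,0],[-0.87,0.61,-0.44,0],[-0.87,0.61,-0.44,0],[0,0,0,0.0714],[0,0,0,0.0714],[0,0,0,0.0714],[0,0,0,0.0714],[0,0,0,0.0714],[0,0,0,0.0714],[0,0,0,0.0714],[0,0,0,0],[0,0,0,0]]'
python3 - <<'E'
from h import *
s,im=snap("wrist","w6"); print(s["tcp_pos"],s["ee_rot"],s["time"])
E
```

```text
time: 13.07
tcp_pos: [531.6, 378.9, 199.3]
ee_rot: [-3.14, -0.0, 2.357]
wrist_force: [-0.3, -0.4, -0.3]
width: 1.002
[531.62911479 378.93077229 199.3297354 ] [-3.13992260e+00 -3.89069249e-04  2.35716967e+00] 13.0667
```

View pics/w6.png

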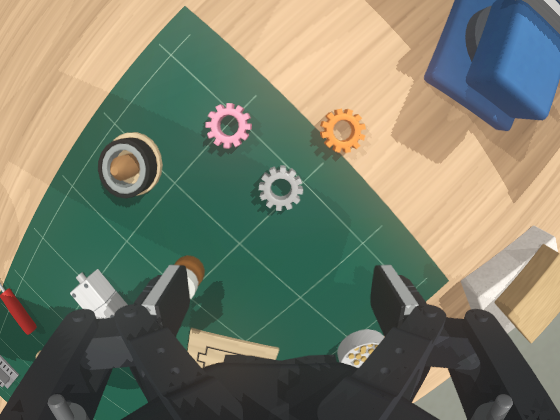

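```bash
python3 - <<'E'
from h import *
s=state()
im=cv2.imread("pics/w6.png"); c=im[155:225,245:320]; hsv=cv2.cvtColor(c,cv2.COLOR_BGR2HSV)
m=((hsv[...,1]<70)&(hsv[...,2]>95)).astype(np.uint8)
n,l,st,ce=cv2.connectedComponentsWithStats(m); k=1+np.argmax(st[1:,4]); m=(l==k).astype(np.uint8)
for q in sorted(cv2.findContours(m,cv2.RETR_CCOMP,cv2.CHAIN_APPROX_NONE)[0],key=len)[-2:]:
    P=cast("wrist",q[:,0]+[245,155],18,s)[:,:2].astype(np.float32); ctr,r=cv2.minEnclosingCircle(P); print(ctr,r,cv2.fitEllipse(P))
print(rel(s,(*ctr,0)))
cv2.imwrite("pics/w6c.png",cv2.resize(im[90:230,190:380],None,fx=4,fy=4))
E
```

```text
(528.5401611328125, 383.1419372558594) 10.779913902282715 ((528.9911499023438, 382.87713623046875), (18.572139739990234, 20.83354377746582), 132.806884765625)
(533.7483520507812, 390.9790344238281) 33.35902404785156 ((530.908935546875, 385.2185363769531), (46.633182525634766, 54.6535530090332), 108.00028991699219)
(array([0.348, 0.512, 9.979]), None)
```

View pics/w6c.png

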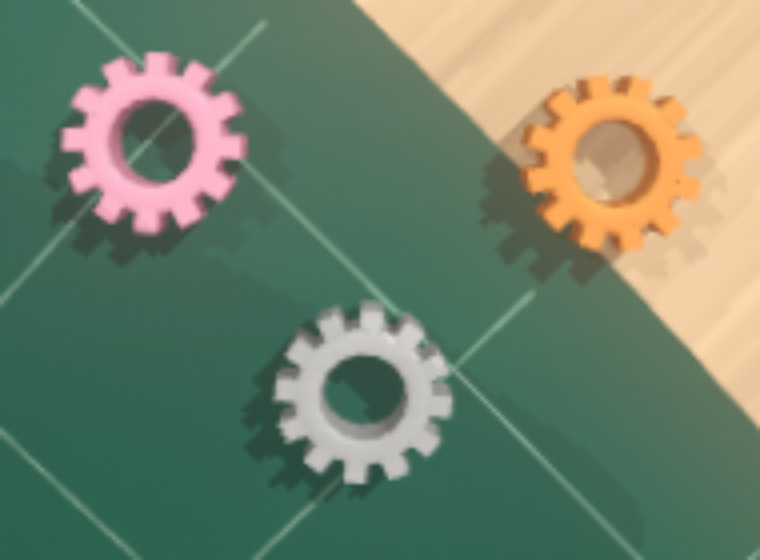

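The grey steel gear is confirmed, with its crop centre at (364,392), which is pixel (281,188).

```bash
python3 - <<'E'
from h import *
s=state()
p=cast("wrist",[(281,188.1),(258.8,188),(303.2,188)],18,s); print(p.round(1)); print(rel(s,(p[0,0],p[0,1],2)))
E
```

```text
[[530.  382.4  18. ]
 [514.  366.5  18. ]
 [545.9 398.5  18. ]]
(array([0.177, 0.076, 9.88 ]), None)
```

```bash
python3 -m pendant '[[0.18,0.08,1,0],[0,0,1,0],[0,0,1,0],[0,0,1,0],[0,0,1,0],[0,0,1,0],[0,0,1,0],[0,0,1,0],[0,0,0.8,0],[0,0,0.5,0],[0,0,0.35,0],[0,0,0.25,0],[0,0,0,0],[0,0,0,0]]' 
python3 -m pendant '[[0,0,0,0],[0,0,0,0],[0,0,0,0],[0,0,0,0],[0,0,0,0],[0,0,0,0],[0,0,0,0],[0,0,0,0],[0,0,0,0]]' 1
```

```text
time: 14.28
tcp_pos: [530.7, 382.9, 3.0]
ee_rot: [3.141, 0.0, 2.354]
wrist_force: [0.5, -0.2, -0.0]
width: 0.996
time: 15.03
tcp_pos: [530.8, 383.0, 3.6]
ee_rot: [3.14, 0.0, 2.354]
wrist_force: [-1.3, -1.8, 7.0]
width: 0.491
```

```bash
python3 -m pendant '[[0,0,-0.3,0],[0,0,-0.6,0],[0,0,-1,-0.0714],[0,0,-1,-0.0714],[0,0,-1,-0.0714],[0,0,-1,-0.0714],[0,0,-1,-0.0714],[0,0,-1,-0.0714],[0,0,-1,-0.0714],[0.12,-0.95,0,0],[0.12,-0.95,0,0],[0.12,-0.95,0,0],[0.12,-0.95,0,0],[0.12,-0.95,0,0],[0.12,-0.95,0,0],[0.12,-0.95,0,0],[0.12,-0.95,0,0],[0.12,-0.95,0,0],[0.12,-0.95,0,0],[0.12,-0.95,0,0]]' 
python3 -m pendant '[[0.12,-0.95,0,0],[0.12,-0.95,0,0],[0.12,-0.95,0,0],[0.12,-0.95,0,0],[0.12,-0.95,0,0],[0.12,-0.95,0,0],[0.12,-0.95,0,0],[0.12,-0.95,0,0],[0.12,-0.95,0,0],[0.12,-0.95,0,0],[0.12,-0.95,0,0],[0.12,-0.95,0,0],[0.12,-0.95,0,0],[0.12,-0.95,0,0],[0.12,-0.95,0,0],[0.12,-0.95,0,0],[0,0,0,0],[0,0,0,0]]'
python3 - <<'E'
from h import *
s,im=snap("wrist","w7"); print(s["tcp_pos"],s["ee_rot"],s["time"])
cv2.imwrite("pics/w7c.png",cv2.resize(im[130:330,190:370,::-1],None,fx=3,fy=3,interpolation=cv2.INTER_CUBIC))
E
```

```text
time: 16.7
tcp_pos: [503.2, 172.9, 161.5]
ee_rot: [3.141, 0.001, 3.139]
wrist_force: [0.5, 0.7, -1.5]
width: 0.496
time: 18.2
tcp_pos: [464.1, -130.5, 161.2]
ee_rot: [-3.141, 0.001, 3.137]
wrist_force: [0.1, 1.5, -0.8]
width: 0.495
[ 464.0850301  -130.53318919  161.21764533] [-3.14136856e+00  7.80937280e-04  3.13718745e+00] 18.2
```

View pics/w7.png

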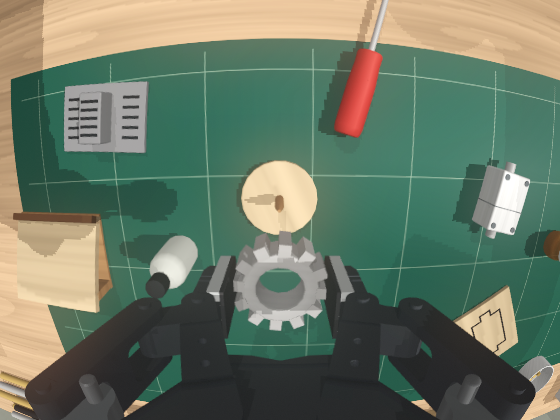

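View pics/w7c.png

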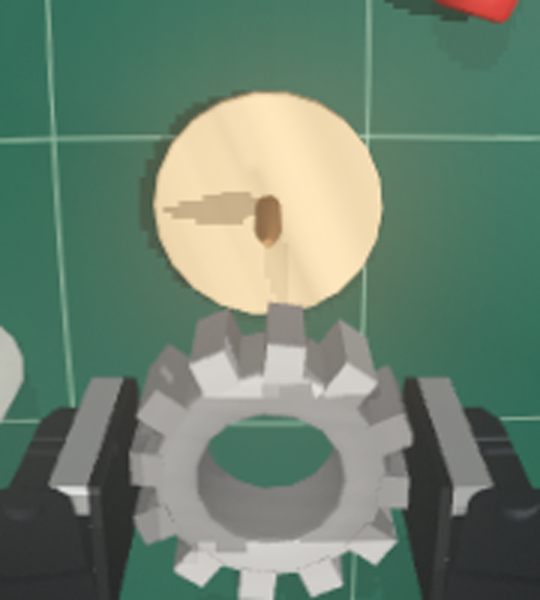

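```bash
python3 - <<'E'
from h import *
s=state()
d=lambda x,y:(190+x/3,130+y/3)
f=cast("wrist",[d(154,203),d(381,203),d(268,91),d(268,314)],8,s); print(f.round(1)); print("foot",(f[2,0]+f[3,0])/2,(f[0,1]+f[1,1])/2)
print("tip",cast("wrist",d(268,236),48,s))
for zt in (174,176,178):
  b=cast("wrist",[d(197,477),d(346,477),d(271,412),d(271,541),d(131,467),d(411,467)],zt,s); print(zt,(b[2,0]+b[3,0])/2,(b[0,1]+b[1,1])/2,b[1,1]-b[0,1],b[2,0]-b[3,0],b[5,1]-b[4,1],(b[4,1]+b[5,1])/2)
E
```

```text
[[ 464.  -164.8    8. ]
 [ 464.2  -93.8    8. ]
 [ 429.1 -129.1    8. ]
 [ 501.  -129.3    8. ]]
foot 465.055118173526 -129.33175358426746
tip [[ 463.51042301 -129.1280659    48.        ]]
174 465.8920971721453 -128.48139962406987 22.569825901647874 -22.78092391956602 42.42867693964402 -128.5496159005276
176 464.73126781558756 -128.48401732438168 22.219556265302117 -22.427378173502234 41.77021030782139 -128.5511749267295
178 463.5704384590298 -128.4866350246935 21.86928662895636 -22.073832427438504 41.111743675998795 -128.55273395293136
```

```bash
python3 -m pendant '[[0,-0.03,0.6,0],[0,0,1,0],[0,0,1,0],[0,0,1,0],[0,0,0.7,0],[0,0,0.4,0],[0,0,0.2,0],[0,0,0,0],[0,0,0,0]]' 
python3 - <<'E'
from h import *
s,im=snap("wrist","w8"); print(s["tcp_pos"],s["ee_rot"],s["time"])
cv2.imwrite("pics/w8c.png",cv2.resize(im[160:360,190:370,::-1],None,fx=3,fy=3,interpolation=cv2.INTER_CUBIC))
E
```

```text
time: 19.0
tcp_pos: [464.6, -130.5, 63.2]
ee_rot: [-3.141, 0.001, 3.139]
wrist_force: [0.9, -0.7, -0.5]
width: 0.489
[ 464.58297503 -130.51320333   63.19211397] [-3.14128550e+00  8.34017195e-04  3.13919887e+00] 19.0
```

View pics/w8c.png

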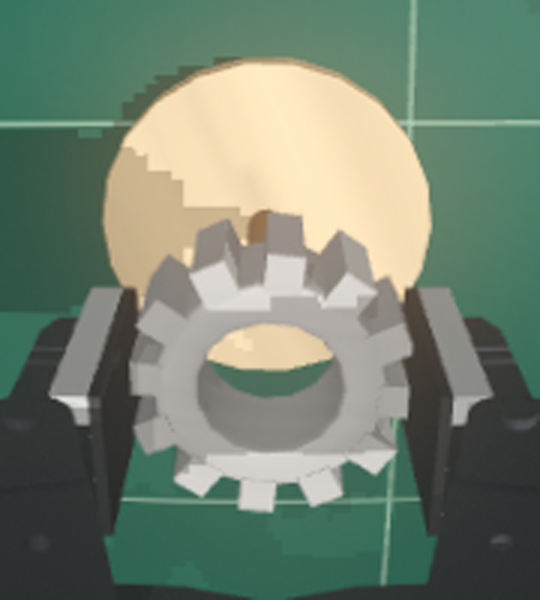

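```bash
python3 - <<'E'
from h import *
s=state()
d=lambda x,y:(190+x/3,160+y/3)
f=cast("wrist",[d(103,215),d(431,215),d(267,58)],8,s); print(f.round(1), "foot",f[2,0]+36,(f[0,1]+f[1,1])/2)
b=cast("wrist",[d(197,390),d(346,390),d(271,324),d(271,455)],78,s); print((b[2,0]+b[3,0])/2,(b[0,1]+b[1,1])/2)
E
```

```text
[[ 463.1 -165.6    8. ]
 [ 463.2  -94.5    8. ]
 [ 428.9 -129.9    8. ]] foot 464.85168320696215 -130.0405058867297
465.93846045287603 -129.19877017141403
```

Aligned within 1 mm, so I'll lower it over the tip.

```bash
python3 -m pendant '[[0.05,-0.04,0.3,0],[0,0,0.35,0],[0,0,0.35,0],[0,0,0.3,0],[0,0,0.3,0],[0,0,0,0]]' 
python3 - <<'E'
from h import *
s,im=snap("wrist","w9"); print(s["tcp_pos"],s["wrist_force"],s["time"])
cv2.imwrite("pics/w9c.png",cv2.resize(im[160:360,190:370,::-1],None,fx=3,fy=3,interpolation=cv2.INTER_CUBIC))
E
```

```text
time: 19.55
tcp_pos: [462.5, -131.2, 29.1]
ee_rot: [3.141, -0.002, 3.139]
wrist_force: [-1.0, -0.3, -0.9]
width: 0.495
[ 462.53626618 -131.24654785   29.07284676] [-0.99890125 -0.25010996 -0.85531298] 19.55
```

View pics/w9c.png

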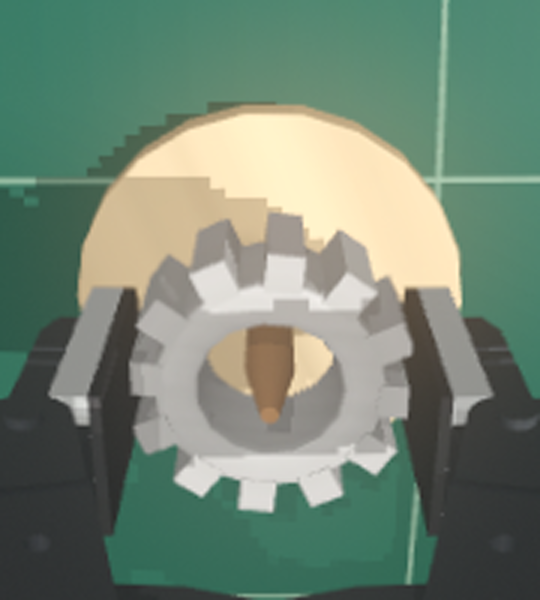

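```bash
python3 -m pendant '[[0,0,0.25,0],[0,0,0.2,0],[0,0,0.15,0],[0,0,0.1,0],[0,0,0.05,0],[0,0,0,0]]'; python3 -m pendant '[[0,0,0.05,0],[0,0,0.05,0],[0,0,0,0]]'; python3 -m pendant '[[0,0,0.05,0],[0,0,0,0]]'
```

```text
time: 20.1
tcp_pos: [463.1, -131.4, 15.3]
ee_rot: [3.142, -0.0, 3.139]
wrist_force: [0.1, 0.1, -0.2]
width: 0.493
time: 20.35
tcp_pos: [463.1, -131.5, 13.4]
ee_rot: [-3.142, -0.0, 3.139]
wrist_force: [-1.2, 0.4, -1.0]
width: 0.489
time: 20.52
tcp_pos: [463.2, -131.4, 12.4]
ee_rot: [3.142, -0.0, 3.139]
wrist_force: [-0.5, -0.3, -1.3]
width: 0.492
```

```bash
python3 -m pendant '[[0,0,0.04,0],[0,0,0,0]]'; python3 -m pendant '[[0,0,0.04,0],[0,0,0,0]]'
```

```text
time: 20.68
tcp_pos: [463.2, -131.5, 11.6]
ee_rot: [-3.142, 0.0, 3.139]
wrist_force: [-0.4, 1.1, -1.0]
width: 0.497
time: 20.85
tcp_pos: [463.3, -131.5, 11.5]
ee_rot: [-3.142, 0.0, 3.139]
wrist_force: [-5.9, 1.7, 10.9]
width: 0.492
```

```bash
python3 -m pendant '[[0,0,0,0],[0,0,0,0],[0,0,0,0],[0,0,0,0],[0,0,0,0],[0,0,0,0],[0,0,0,0]]' -1; python3 -m pendant '[[0,0,-0.3,0],[0,0,-0.6,0],[0,0,-1,0],[0,0,-1,0],[0,0,-1,0],[0,0,-1,0],[0,0,-1,0],[0,0,-1,0],[0,0,-1,0],[0,0,0,0],[0,0,0,0]]'
python3 - <<'E'
from h import *
s,im=snap("wrist","w10"); print(s["tcp_pos"],s["ee_rot"],s["time"])
E
```

```text
time: 21.43
tcp_pos: [463.2, -131.5, 10.9]
ee_rot: [3.142, -0.0, 3.139]
wrist_force: [0.2, -0.7, -0.3]
width: 1.002
time: 22.35
tcp_pos: [463.4, -131.5, 169.9]
ee_rot: [-3.141, 0.002, 3.139]
wrist_force: [-0.7, -0.1, -0.5]
width: 1.004
[ 463.43423435 -131.54028711  169.88067282] [-3.14083774e+00  1.98807111e-03  3.13884766e+00] 22.35
```

View pics/w10.png

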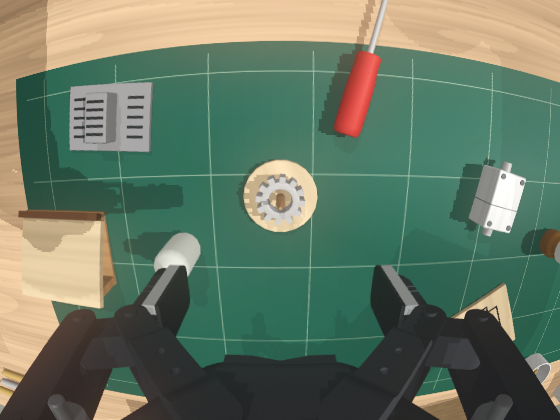

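The gear sits over the thin post at (281,199). The gearbox is next.

```bash
python3 -m pendant '[[0,0.92,-0.12,0],[0,0.92,-0.12,0],[0,0.92,-0.12,0],[0,0.92,-0.12,0],[0,0.92,-0.12,0],[0,0.92,-0.12,0],[0,0.92,-0.12,0],[0,0.92,-0.12,0],[0,0.92,-0.12,0],[0,0.92,-0.12,0],[0,0.92,-0.12,0],[0,0.92,-0.12,0],[0,0.92,-0.12,0],[0,0,0,0],[0,0,0,0]]'
python3 - <<'E'
from h import *
s,im=snap("wrist","w11"); print(s["tcp_pos"],s["ee_rot"],s["time"])
cv2.imwrite("pics/w11c.png",cv2.resize(im[130:250,210:350,::-1],None,fx=5,fy=5,interpolation=cv2.INTER_CUBIC))
E
```

```text
time: 23.65
tcp_pos: [463.4, 108.1, 199.2]
ee_rot: [-3.141, -0.002, 3.14]
wrist_force: [0.5, -0.1, -0.1]
width: 1.0
[463.42537752 108.12175103 199.17291533] [-3.14127609e+00 -1.58773354e-03  3.14027981e+00] 23.65
```

View pics/w11.png

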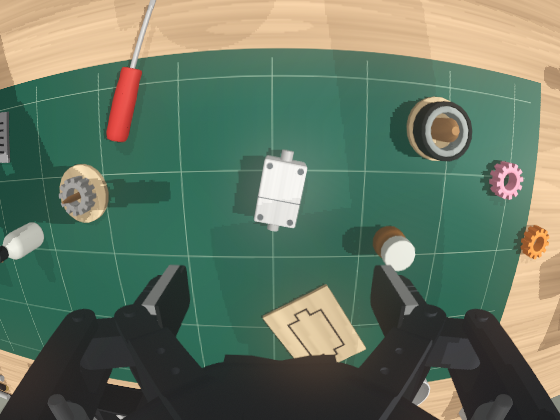

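View pics/w11c.png

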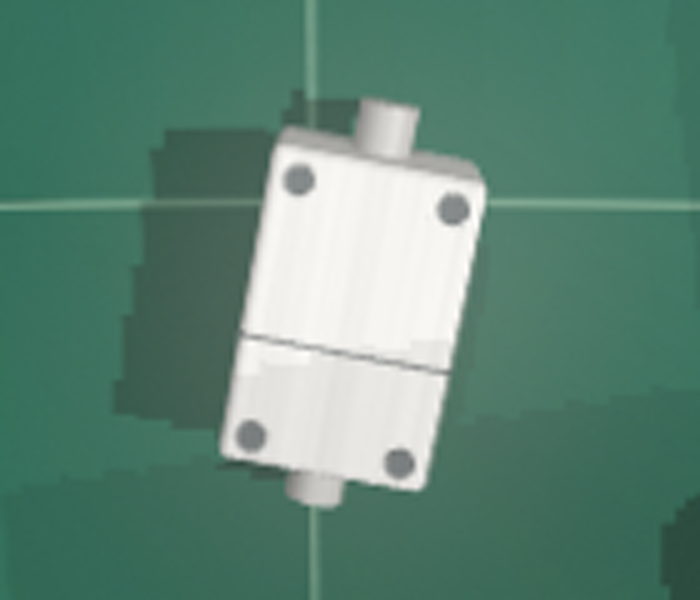

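```bash
python3 - <<'E'
from h import *
s=state()
q=np.array([(299,180),(454,210),(400,463),(251,436)])/5+[210,130]
P=cast("wrist",q,34,s)[:,:2]; print(P.round(1),P.mean(0))
l=(P[2]+P[3]-P[0]-P[1])/2; w=(P[1]+P[2]-P[0]-P[3])/2
for v in (l,w): print(np.linalg.norm(v),np.degrees(np.arctan2(v[1],v[0])))
C=cast("wrist",np.array([(278,146),(485,186),(424,490),(221,457)])/5+[210,130],34,s)[:,:2]
print(C.round(1),C.mean(0)); 
l2=(C[2]+C[3]-C[0]-C[1])/2;w2=(C[1]+C[2]-C[0]-C[3])/2
for v in (l2,w2): print(np.linalg.norm(v),np.degrees(np.arctan2(v[1],v[0])))
E
```

```text
[[435.1  99.2]
 [440.9 128.8]
 [491.7 118.8]
 [486.   89.2]] [463.40791283 108.99296888]
51.8580466796544 -11.106208569662686
30.113026003888926 79.02005387718071
[[428.5  95.3]
 [436.2 134.7]
 [497.4 123.6]
 [490.4  83.2]] [463.11419411 109.1737354 ]
62.6228311677016 -10.647917306084159
40.60179004066194 79.58562156353516
```

```bash
python3 -m pendant '[[0,0.05,0.5,0.06],[0,0,1,0.061],[0,0,1,0],[0,0,1,0],[0,0,1,0],[0,0,1,0],[0,0,1,0],[0,0,1,0],[0,0,0.8,0],[0,0,0.6,0],[0,0,0.4,0],[0,0,0.3,0],[0,0,0,0],[0,0,0,0]]' 
python3 -m pendant '[[0,0,0,0],[0,0,0,0],[0,0,0,0],[0,0,0,0],[0,0,0,0],[0,0,0,0],[0,0,0,0],[0,0,0,0],[0,0,0,0]]' 1
```

```text
time: 24.87
tcp_pos: [464.0, 108.5, 8.3]
ee_rot: [-3.142, 0.0, 2.948]
wrist_force: [0.1, 0.0, 0.6]
width: 1.0
time: 25.62
tcp_pos: [464.2, 108.8, 8.7]
ee_rot: [3.141, 0.001, 2.949]
wrist_force: [-1.4, -0.4, 6.9]
width: 0.479
```

```bash
python3 -m pendant '[[0,0,-0.3,0],[0,0,-0.6,0],[0,0,-1,-0.066],[0,0,-1,-0.066],[0,0,-1,-0.066],[0,0,-1,-0.066],[0,0,-1,-0.066],[0,0,-1,-0.066],[0,0,-1,-0.066],[0,0,0,0],[-0.5,-0.15,0,0],[-0.99,-0.305,0,0],[-0.99,-0.305,0,0],[-0.99,-0.305,0,0],[-0.99,-0.305,0,0],[-0.99,-0.305,0,0],[-0.99,-0.305,0,0],[-0.99,-0.305,0,0],[-0.99,-0.305,0,0],[-0.99,-0.305,0,0]]'
python3 -m pendant '[[0,0,0,0],[0,0,0,0],[0,0,0,0]]'
python3 - <<'E'
from h import *
s,im=snap("wrist","w12"); print(s["tcp_pos"],s["ee_rot"],s["time"])
cv2.imwrite("pics/w12c.png",cv2.resize(im[100:300,180:380,::-1],None,fx=3,fy=3,interpolation=cv2.INTER_CUBIC))
E
```

```text
time: 27.28
tcp_pos: [655.8, 154.6, 164.4]
ee_rot: [3.141, -0.002, -2.612]
wrist_force: [-0.2, 0.8, -2.6]
width: 0.482
time: 27.53
tcp_pos: [654.6, 154.3, 164.9]
ee_rot: [3.141, -0.002, -2.61]
wrist_force: [-0.1, -0.5, -2.5]
width: 0.481
[654.62456145 154.33476258 164.85322079] [ 3.14092990e+00 -1.82811318e-03 -2.61049201e+00] 27.5333
```

View pics/w12.png

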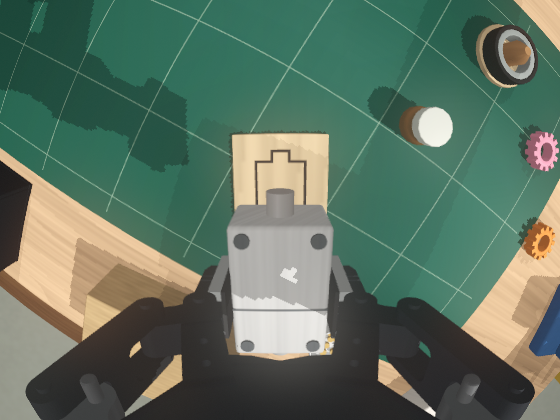

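View pics/w12c.png

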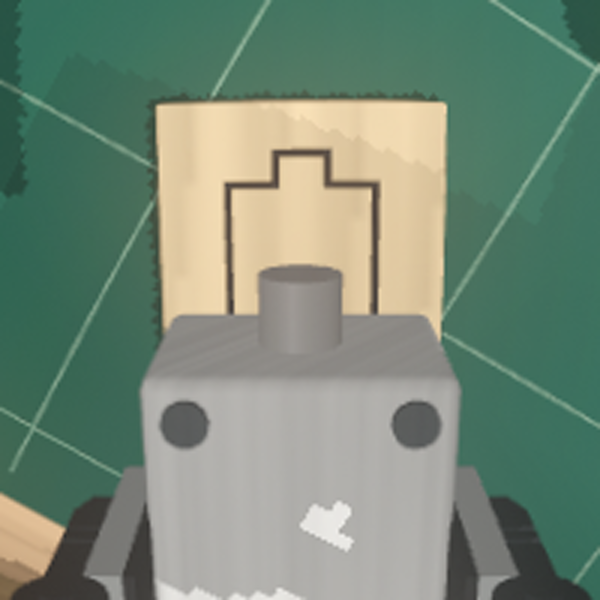

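```bash
python3 - <<'E'
from h import *
s=state(); T=T_tool(s)
def tool(P): return (P-s["tcp_pos"])@T[:3,:3]
d=lambda L:np.array(L)/3+[180,100]
o=tool(cast("wrist",d([(228,185),(377,185),(231,312),(375,312),(277,152),(327,152)]),6,s)); print(o[:,:2].round(1))
b=tool(cast("wrist",d([(156,102),(446,102),(164,335),(440,335)]),6,s)); print("board",b[:,:2].round(1))
for zt in (188,190,192):
  q=tool(cast("wrist",[(241.3,241.5),(318.7,241.3),(247,346),(313,346)],zt,s)); print(zt,q[:,:2].round(1).tolist(),q.mean(0).round(2)[:2], np.linalg.norm((q[0]+q[1]-q[2]-q[3])/2),np.linalg.norm((q[1]+q[3]-q[0]-q[2])/2))
E
```

```text
[[ 32.5 -20.7]
 [ 32.6  25.6]
 [ -8.4 -20.4]
 [ -8.3  25.7]
 [ 42.8  -5.4]
 [ 42.8  10. ]]
board [[ 58.8 -42.7]
 [ 58.9  46.7]
 [-16.  -42.3]
 [-16.   47.1]]
188 [[25.1, -13.9], [25.2, 16.7], [-28.0, -14.0], [-28.0, 16.9]] [-1.43  1.44] 53.121544752157995 30.73919013226086
190 [[25.9, -13.7], [26.0, 16.5], [-26.3, -13.7], [-26.3, 16.6]] [-0.2   1.44] 52.23104437760682 30.223895246656735
192 [[26.7, -13.4], [26.8, 16.2], [-24.6, -13.4], [-24.6, 16.4]] [1.04 1.43] 51.34054400305573 29.708600361052635
```

```bash
python3 -m pendant '[[-0.08,0.05,0.6,0],[0,0,1,0],[0,0,1,0],[0,0,1,0],[0,0,1,0],[0,0,0.8,0],[0,0,0.6,0],[0,0,0.4,0],[0,0,0,0],[0,0,0,0],[0,0,0,0]]'
python3 - <<'E'
from h import *
s,im=snap("wrist","w13"); print(s["tcp_pos"],s["ee_rot"],s["time"])
cv2.imwrite("pics/w13c.png",cv2.resize(im[150:350,180:380,::-1],None,fx=3,fy=3,interpolation=cv2.INTER_CUBIC))
E
```

```text
time: 28.5
tcp_pos: [656.8, 156.3, 39.2]
ee_rot: [-3.141, 0.002, -2.609]
wrist_force: [-0.1, -0.1, -0.9]
width: 0.48
[656.76173919 156.26509713  39.19955299] [-3.14101213e+00  1.62574254e-03 -2.60885340e+00] 28.5
```

View pics/w13c.png

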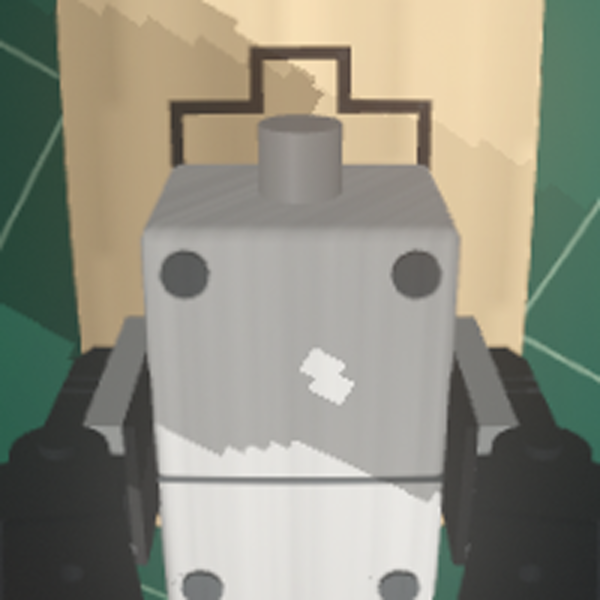

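```bash
python3 - <<'E'
from h import *
s=state(); T=T_tool(s)
def tool(P): return (P-s["tcp_pos"])@T[:3,:3]
d=lambda L:np.array(L)/3+[180,150]
o=tool(cast("wrist",d([(175,106),(426,106),(178,160),(424,160),(256,53),(345,53)]),6,s)); print(o[:,:2].round(1), o[0]-o[1])
b=tool(cast("wrist",d([(61,100),(541,100),(80,330),(524,330)]),6,s)); print("board",b[:,:2].round(1))
for zt in (64,65,66):
  q=tool(cast("wrist",d([(185,274),(416,274),(203,587),(399,587)]),zt,s)); print(zt,q[:,:2].round(1).tolist(),q.mean(0).round(2)[:2], np.linalg.norm((q[0]+q[1]-q[2]-q[3])/2),np.linalg.norm((q[1]+q[3]-q[0]-q[2])/2))
zb=39.2-8.6
h=tool(cast("wrist",d([(258,125),(342,125),(300,190)]),zb+17,s)); print("shaft",h.round(1))
E
```

```text
[[ 36.1 -21.5]
 [ 36.2  24.7]
 [ 25.8 -21.3]
 [ 25.9  24.6]
 [ 45.9  -6.5]
 [ 45.9   9.6]] [-3.40087330e-02 -4.62078919e+01  3.07666392e-02]
board [[ 37.5 -43.1]
 [ 37.6  46.5]
 [ -9.4 -42.7]
 [ -9.4  46.6]]
64 [[26.0, -13.5], [26.0, 16.4], [-26.1, -13.4], [-26.1, 16.6]] [-0.06  1.55] 52.12230172254234 29.965729475529994
65 [[26.4, -13.4], [26.4, 16.3], [-25.3, -13.3], [-25.3, 16.5]] [0.56 1.54] 51.67695693550215 29.709695475289138
66 [[26.8, -13.2], [26.8, 16.2], [-24.4, -13.1], [-24.4, 16.4]] [1.18 1.54] 51.23161214846194 29.45366147504826
shaft [[42.  -4.5 -8.3]
 [42.   7.3 -8.4]
 [32.5  1.4 -8.3]]
```

```bash
python3 -m pendant '[[0.095,0,0.2,0],[0,0,0.2,0],[0,0,0.2,0],[0,0,0.15,0],[0,0,0.1,0],[0,0,0,0],[0,0,0,0],[0,0,0,0]]'
python3 - <<'E'
from h import *
s,im=snap("wrist","w14"); print(s["tcp_pos"],s["ee_rot"],s["time"])
cv2.imwrite("pics/w14c.png",cv2.resize(im[150:350,180:380,::-1],None,fx=3,fy=3,interpolation=cv2.INTER_CUBIC))
E
```

```text
time: 29.22
tcp_pos: [654.7, 155.2, 21.2]
ee_rot: [-3.141, 0.0, -2.609]
wrist_force: [0.6, -0.2, -3.5]
width: 0.485
[654.72679952 155.17646383  21.22003164] [-3.14148618e+00  2.53254097e-04 -2.60877360e+00] 29.2167
```

View pics/w14c.png

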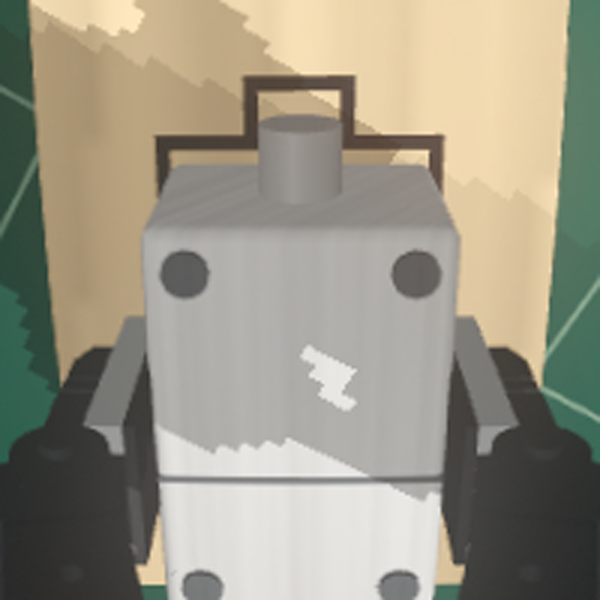

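```bash
python3 - <<'E'
from h import *
s=state(); T=T_tool(s)
def tool(P): return (P-s["tcp_pos"])@T[:3,:3]
d=lambda L:np.array(L)/3+[180,150]
o=tool(cast("wrist",d([(162,142),(437,142),(164,185),(436,185),(251,83),(348,83)]),6,s)); print(o[:,:2].round(1))
zb=s["tcp_pos"][2]-8.6
h=tool(cast("wrist",d([(258,125),(342,125)]),zb+17,s)); print("shaft",h.round(1))
c=tool(cast("wrist",d([(158,222),(444,222)]),zb+34,s)); print("top corners",c.round(1))
print(s["wrist_force"],state()["tcp_pos"])
E
```

```text
[[ 33.7 -21.6]
 [ 33.8  24.3]
 [ 26.3 -21.5]
 [ 26.3  24.4]
 [ 43.7  -6.6]
 [ 43.7   9.3]]
shaft [[42.  -4.5 -8.4]
 [42.   7.3 -8.4]]
top corners [[ 33.3 -16.6 -25.4]
 [ 33.3  19.7 -25.4]]
[ 0.31296118 -1.29601165 -2.27958947] [654.72841628 155.20043345  21.26813155]
```

```bash
python3 -m pendant '[[-0.015,0,0.1,0],[0,0,0.1,0],[0,0,0.05,0],[0,0,0,0],[0,0,0,0]]';python3 -m pendant '[[0,0,0.05,0],[0,0,0,0]]'
```

```text
time: 29.68
tcp_pos: [654.8, 155.3, 16.0]
ee_rot: [3.142, -0.0, -2.609]
wrist_force: [-0.1, 0.1, -3.0]
width: 0.479
time: 29.85
tcp_pos: [654.8, 155.3, 14.9]
ee_rot: [3.142, -0.0, -2.609]
wrist_force: [-0.1, -1.0, -2.9]
width: 0.481
```

```bash
python3 -m pendant '[[0,0,0.03,0],[0,0,0,0]]';python3 -m pendant '[[0,0,0.03,0],[0,0,0,0]]'
```

```text
time: 30.02
tcp_pos: [654.9, 155.3, 14.8]
ee_rot: [-3.142, 0.0, -2.609]
wrist_force: [-2.1, -0.4, 1.1]
width: 0.479
time: 30.18
tcp_pos: [654.9, 155.3, 14.8]
ee_rot: [-3.142, 0.0, -2.609]
wrist_force: [-5.9, -1.5, 7.3]
width: 0.481
```

```bash
python3 -m pendant '[[0,0,0,0],[0,0,0,0],[0,0,0,0],[0,0,0,0],[0,0,0,0],[0,0,0,0],[0,0,0,0]]' -1; python3 -m pendant '[[0,0,-0.3,0],[0,0,-0.6,0],[0,0,-1,0],[0,0,-1,0],[0,0,-1,0],[0,0,-1,0],[0,0,-1,0],[0,0,-1,0],[0,0,-1,0],[0,0,0,0],[0,0,0,0]]'
python3 - <<'E'
from h import *
s,im=snap("wrist","w15"); print(s["tcp_pos"],s["ee_rot"],s["time"])
cv2.imwrite("pics/w15c.png",cv2.resize(im[110:260,200:360,::-1],None,fx=4,fy=4,interpolation=cv2.INTER_CUBIC))
E
```

```text
time: 30.77
tcp_pos: [654.9, 155.3, 13.8]
ee_rot: [3.142, -0.0, -2.609]
wrist_force: [-1.3, -0.3, -0.6]
width: 1.0
time: 31.68
tcp_pos: [655.3, 155.4, 174.2]
ee_rot: [-3.14, 0.003, -2.609]
wrist_force: [0.1, -0.1, -0.5]
width: 1.002
[655.2808663  155.42400703 174.19788294] [-3.14043467e+00  3.02783400e-03 -2.60867938e+00] 31.6833
```

View pics/w15c.png

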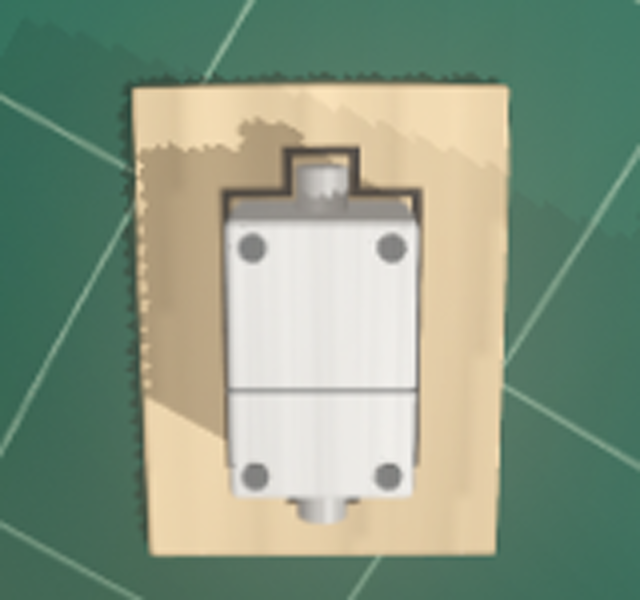

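```bash
python3 - <<'E'
from h import *
s=state(); T=T_tool(s)
def tool(P): return (P-s["tcp_pos"])@T[:3,:3]
d=lambda L:np.array(L)/4+[200,110]
b=tool(cast("wrist",d([(132,87),(508,86),(496,555),(150,555)]),6,s)); print(b[:,:2].round(1),b.mean(0)[:2])
q=tool(cast("wrist",d([(252,247),(391,247),(255,476),(388,476)]),40,s)); print(q[:,:2].round(1),q.mean(0)[:2])
o=tool(cast("wrist",d([(226,193),(418,193),(289,151),(355,151)]),6,s)); print(o[:,:2].round(1))
E
```

```text
[[ 60.6 -42.8]
 [ 60.9  46.1]
 [-58.1  47.3]
 [-58.1 -42.2]] [1.3190583  2.11039694]
[[ 27.3 -12.9]
 [ 27.4  16.8]
 [-24.4 -12.9]
 [-24.3  16.9]] [1.49909748 1.98795374]
[[ 34.9 -20.7]
 [ 34.9  25. ]
 [ 44.9  -5.7]
 [ 44.9  10. ]]
```

The gearbox matches the outline to about 0.2 mm and 0.5°. The deck cover is next.

```bash
python3 -m pendant '[[0,0,0,0.068],[0,0,0,0.068],[0,0,0,0.068],[0,0,0,0.068],[0,0,0,0.068],[0.57,-0.97,-0.05,0],[0.57,-0.97,-0.05,0],[0.57,-0.97,-0.05,0],[0.57,-0.97,-0.05,0],[0.57,-0.97,-0.05,0],[0.57,-0.97,-0.05,0],[0.57,-0.97,-0.05,0],[0.57,-0.97,-0.05,0],[0.57,-0.97,-0.05,0],[0.57,-0.97,-0.05,0],[0.57,-0.97,-0.05,0],[0.57,-0.97,-0.05,0],[0.57,-0.97,-0.05,0],[0.57,-0.97,-0.05,0],[0.57,-0.97,-0.05,0]]'
python3 -m pendant '[[0.57,-0.97,-0.05,0],[0.57,-0.97,-0.05,0],[0.57,-0.97,-0.05,0],[0.57,-0.97,-0.05,0],[0.57,-0.97,-0.05,0],[0.57,-0.97,-0.05,0],[0.57,-0.97,-0.05,0],[0.57,-0.97,-0.05,0],[0.57,-0.97,-0.05,0],[0,0,0,0],[0,0,0,0],[0,0,0,0]]'
python3 - <<'E'
from h import *
s,im=snap("wrist","w16"); print(s["tcp_pos"],s["ee_rot"],s["joints"][5],s["time"])
E
```

```text
time: 33.4
tcp_pos: [482.4, -136.2, 186.3]
ee_rot: [3.141, -0.001, 3.14]
wrist_force: [-0.4, -1.0, -0.2]
width: 0.995
time: 34.4
tcp_pos: [380.6, -309.5, 195.4]
ee_rot: [3.141, -0.001, 3.14]
wrist_force: [0.6, -0.1, 0.6]
width: 0.995
[ 380.62742659 -309.45832312  195.40972008] [ 3.14076158e+00 -6.65227421e-04  3.14017332e+00] -2.3268167759883864 34.4
```

View pics/w16.png

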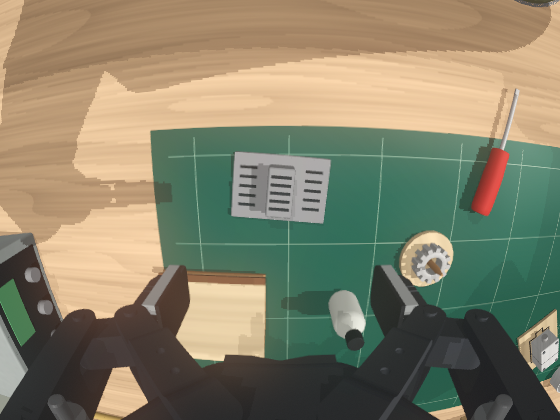

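```bash
python3 - <<'E'
from h import *
s=state(); im=cv2.imread("pics/w16.png")
cv2.imwrite("pics/w16c.png",cv2.resize(im[140:235,220:345],None,fx=6,fy=6,interpolation=cv2.INTER_CUBIC))
E
```

```text
(no output)
```

View pics/w16c.png

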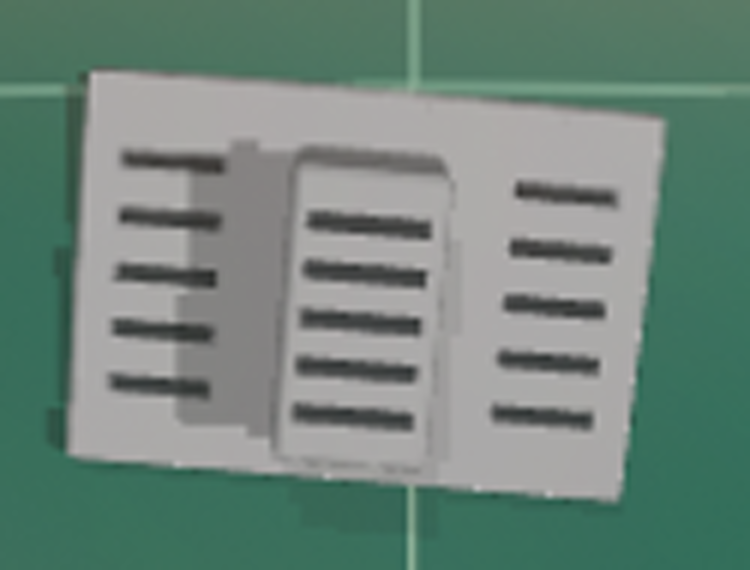

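```bash
python3 - <<'E'
from h import *
s=state()
d=lambda L:np.array(L)/6+[220,140]
def rep(P,n):
    P=P[:,:2]; l=(P[1]+P[2]-P[0]-P[3])/2; w=(P[2]+P[3]-P[0]-P[1])/2
    print(n,P.round(1).tolist(),P.mean(0).round(1),np.linalg.norm(l).round(1),np.degrees(np.arctan2(l[1],l[0])).round(1),np.linalg.norm(w).round(1),np.degrees(np.arctan2(w[1],w[0])).round(1))
rep(cast("wrist",d([(90,71),(665,118),(620,499),(69,457)]),6,s),"plate")
rep(cast("wrist",d([(295,166),(449,181),(430,478),(274,460)]),30,s),"box")
rep(cast("wrist",d([(307,218),(432,231),(413,424),(293,410)]),30,s),"slots")
E
```

```text
plate [[341.0, -353.8], [349.1, -255.3], [417.9, -260.9], [410.0, -359.8]] [ 379.5 -307.4] 99.0 85.4 69.1 -4.8
box [[354.2, -318.1], [356.6, -293.6], [406.2, -296.2], [403.1, -321.9]] [ 380.  -307.4] 25.3 83.7 49.3 -3.7
slots [[362.6, -316.2], [364.7, -296.2], [396.9, -299.0], [394.5, -318.7]] [ 379.7 -307.6] 20.0 83.5 32.1 -4.8
```

```bash
python3 -m pendant '[[-0.95,-0.5,-0.1,0],[-0.95,-0.5,-0.1,0],[-0.95,-0.5,-0.1,0],[-0.95,-0.5,-0.1,0],[-0.95,-0.5,-0.1,0],[-0.95,-0.5,-0.1,0],[-0.95,-0.5,-0.1,0],[-0.95,-0.5,-0.1,0],[0,0,0,0],[0,0,0,0],[0,0,0,0]]'
python3 - <<'E'
from h import *
s,im=snap("wrist","w17"); print(s["tcp_pos"],s["ee_rot"],s["joints"][5],s["time"])
np.save("s17.npy",np.r_[s["tcp_pos"],s["ee_rot"]])
cv2.imwrite("pics/w17c.png",cv2.resize(im[110:260,200:360,::-1],None,fx=4,fy=4,interpolation=cv2.INTER_CUBIC))
E
```

```text
time: 35.37
tcp_pos: [532.5, -389.2, 211.4]
ee_rot: [3.141, -0.001, 3.141]
wrist_force: [0.3, 1.0, 0.1]
width: 1.002
[ 532.53220721 -389.21957848  211.36771764] [ 3.14086230e+00 -8.14763779e-04  3.14118246e+00] -2.257083757730771 35.3667
```

View pics/w17.png

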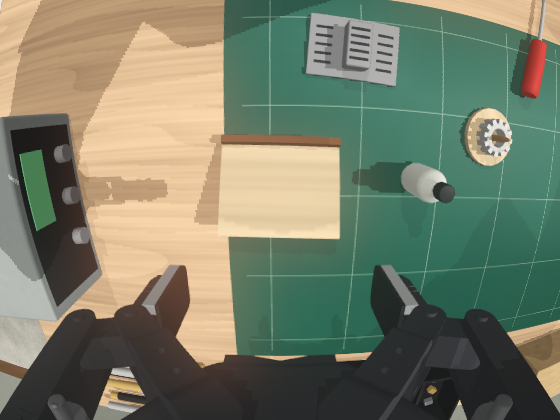

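View pics/w17c.png

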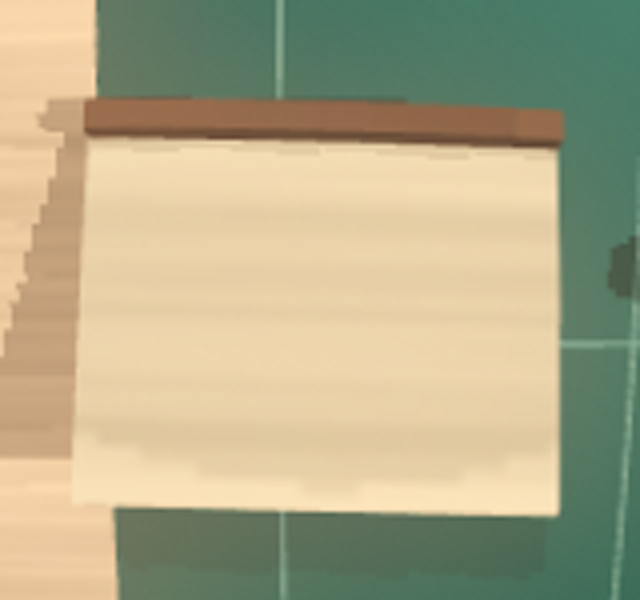

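```bash
python3 - <<'E'
from h import *
s=state()
d=lambda L:np.array(L)/4+[200,110]
h=cast("wrist",d([(73,504),(560,517)]),48,s); l=cast("wrist",d([(86,136),(562,147)]),21.3,s)
for n,P in (("high",h),("cleat",l)):
    v=P[1]-P[0]; print(n,P.round(1).tolist(),np.linalg.norm(v).round(1),"yaw",np.degrees(np.arctan2(-v[0],v[1])).round(2),P.mean(0).round(1))
a=np.arctan2(-(h[1]-h[0])[0],(h[1]-h[0])[1])
hm=h.mean(0)[:2];lm=l.mean(0)[:2];print("dist",np.linalg.norm(hm-lm),"exp",56.56+36.2)
for y in (np.radians(-0.5),a):
  u=np.array([np.cos(a),np.sin(a)]); print(hm-56.56*u, lm+36.2*u)
E
```

```text
high [[574.7, -450.6, 48.0], [578.2, -326.8, 48.0]] 123.9 yaw -1.65 [ 576.4 -388.7   48. ]
cleat [[484.3, -448.0, 21.3], [487.1, -325.5, 21.3]] 122.5 yaw -1.31 [ 485.7 -386.8   21.3]
dist 90.80378330717961 exp 92.76
[ 519.9028361  -387.06054008] [ 521.84082282 -387.81584007]
[ 519.9028361  -387.06054008] [ 521.84082282 -387.81584007]
```

Ramp yaw is about -1.5° and its origin about (521,-387). The two edges agree within 2 mm. Going back to pick the cover by its box.

```bash
python3 -m pendant '[[0.95,0.51,0,0],[0.95,0.51,0,0],[0.95,0.51,0,0],[0.95,0.51,0,0],[0.95,0.51,0,0],[0.95,0.51,0.3,0],[0.95,0.51,0.5,0],[0.98,0.51,0.6,0],[0,0,1,0.051],[0,0,1,0],[0,0,1,0],[0,0,1,0],[0,0,1,0],[0,0,1,0],[0,0,0.6,0],[0,0,0.4,0],[0,0,0,0],[0,0,0,0],[0,0,0,0]]'
python3 - <<'E'
from h import *
s,im=snap("wrist","w18"); print(s["tcp_pos"],s["ee_rot"],s["joints"][5],s["time"])
cv2.imwrite("pics/w18c.png",cv2.resize(im[160:310,150:410,::-1],None,fx=3,fy=3,interpolation=cv2.INTER_CUBIC))
E
```

```text
time: 37.0
tcp_pos: [380.4, -308.6, 44.9]
ee_rot: [-3.141, 0.001, 3.06]
wrist_force: [0.2, -0.6, 0.6]
width: 1.002
[ 380.38022225 -308.59224826   44.8891854 ] [-3.14063176e+00  1.19766112e-03  3.06024333e+00] -2.245813064184512 37.0
```

View pics/w18c.png

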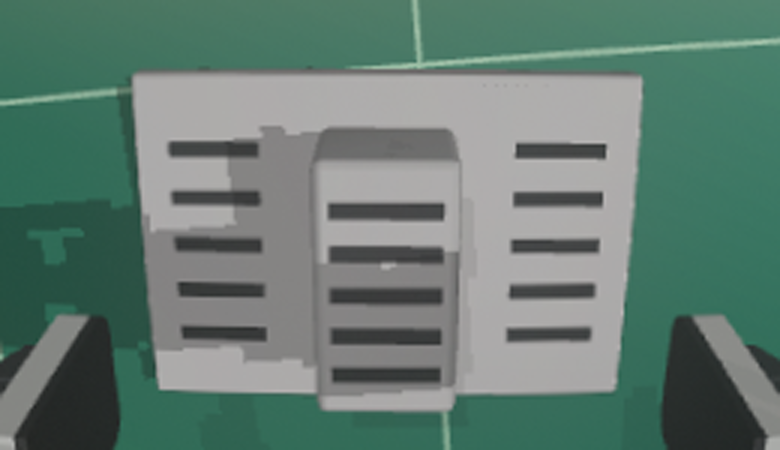

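```bash
python3 -m pendant '[[0,0,0.4,0],[0,0,0.4,0],[0,0,0.35,0],[0,0,0.3,0],[0,0,0,0],[0,0,0,0]]'
python3 -m pendant '[[0,0,0,0],[0,0,0,0],[0,0,0,0],[0,0,0,0],[0,0,0,0],[0,0,0,0],[0,0,0,0],[0,0,0,0],[0,0,0,0],[0,0,0,0],[0,0,0,0]]' 1
python3 - <<'E'
from h import *
s,im=snap("wrist","w19"); print(s["tcp_pos"],s["ee_rot"],s["width"],s["time"])
cv2.imwrite("pics/w19c.png",cv2.resize(im[160:360,150:410,::-1],None,fx=3,fy=3,interpolation=cv2.INTER_CUBIC))
E
```

```text
time: 37.55
tcp_pos: [379.9, -308.2, 14.4]
ee_rot: [3.141, -0.001, 3.06]
wrist_force: [0.4, 1.0, 1.0]
width: 1.0
time: 38.47
tcp_pos: [380.3, -308.5, 15.3]
ee_rot: [-3.141, 0.001, 3.06]
wrist_force: [-0.6, 1.7, 5.0]
width: 0.286
[ 380.3146937  -308.54885846   15.32781559] [-3.14107520e+00  6.64221442e-04  3.06020347e+00] 0.2863791231816985 38.4667
```

View pics/w19c.png

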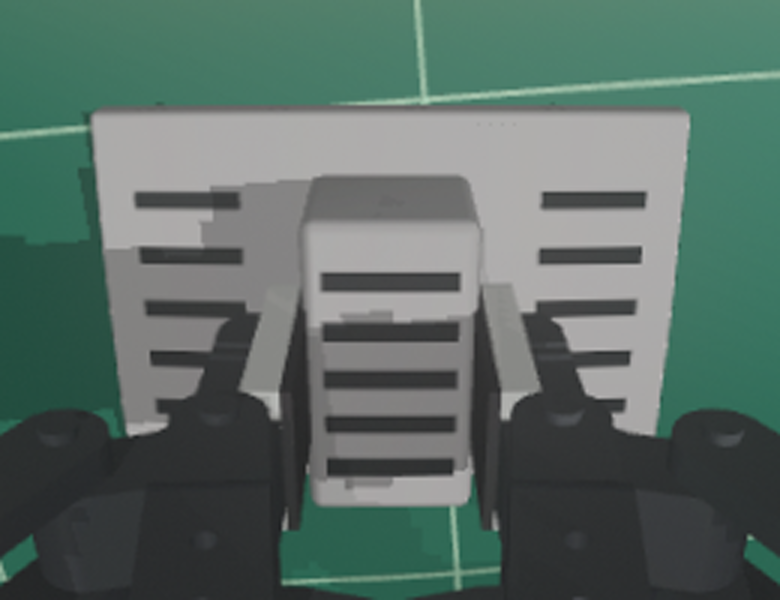

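```bash
python3 -m pendant '[[0,0,-0.3,0],[0,0,-0.6,0],[0,0,-1,0],[0,0,-1,0],[0,0,-1,-0.035],[0,0,-1,0],[0,0,-0.6,0],[-0.5,-0.25,0,0],[-0.9,-0.44,0,0],[-0.9,-0.44,0,0],[-0.9,-0.44,0,0],[-0.9,-0.44,0,0],[-0.9,-0.44,0,0],[-0.9,-0.44,0,0],[-0.9,-0.44,0,0],[-0.5,-0.25,0,0],[-0.39,-0.17,0,0],[0,0,0,0],[0,0,0,0],[0,0,0,0]]'
python3 - <<'E'
from h import *
s,im=snap("wrist","w20"); print(s["tcp_pos"],s["ee_rot"],s["width"],s["time"])
cv2.imwrite("pics/w20c.png",cv2.resize(im[130:330,150:410,::-1],None,fx=3,fy=3,interpolation=cv2.INTER_CUBIC))
E
```

```text
time: 40.18
tcp_pos: [531.3, -387.1, 124.9]
ee_rot: [3.141, -0.0, 3.115]
wrist_force: [-0.2, 1.2, -0.4]
width: 0.287
[ 531.34419865 -387.12360571  124.8843414 ] [ 3.14132740e+00 -4.33311948e-04  3.11514537e+00] 0.28710544031662627 40.1833
```

View pics/w20c.png

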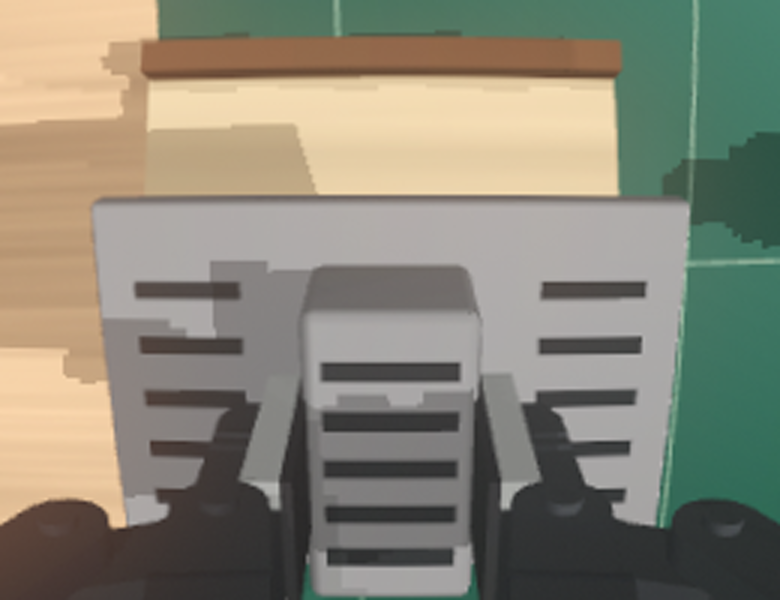

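```bash
python3 - <<'E'
from h import *
s=state(); T=T_tool(s)
def tool(P): return (P-s["tcp_pos"])@T[:3,:3]
d=lambda L:np.array(L)/3+[150,130]
c=cast("wrist",d([(143,77),(620,75)]),21.3,s); p=cast("wrist",d([(93,205),(688,204)]),115.6,s)
for P in (c,p):
    v=P[1]-P[0]; print(P.round(1).tolist(),np.linalg.norm(v).round(1),np.degrees(np.arctan2(-v[0],v[1])).round(2),P.mean(0).round(1), tool(P).mean(0).round(1))
E
```

```text
[[483.7, -448.2, 21.3], [486.5, -325.6, 21.3]] 122.6 -1.3 [ 485.1 -386.9   21.3] [ 46.2  -1.  103.7]
[[494.6, -433.9, 115.6], [497.0, -335.9, 115.6]] 98.1 -1.38 [ 495.8 -384.9  115.6] [35.6  1.3  9.4]
```

```bash
python3 -m pendant '[[0,-0.06,0.6,0],[0,-0.055,0.8,0],[0,0,0.8,0],[0,0,0.5,0],[0,0,0.3,0],[0,0,0.1,0],[0,0,0,0],[0,0,0,0]]'
python3 -m pendant '[[0,0,0.05,0],[0,0,0.05,0],[0,0,0,0]]'
```

```text
time: 40.9
tcp_pos: [532.0, -389.9, 63.6]
ee_rot: [-3.141, 0.001, 3.115]
wrist_force: [0.1, 0.3, -0.8]
width: 0.29
time: 41.15
tcp_pos: [531.9, -389.7, 61.1]
ee_rot: [-3.141, 0.0, 3.115]
wrist_force: [0.2, -0.9, -0.5]
width: 0.29
```

```bash
python3 -m pendant '[[0,0,0.05,0],[0,0,0.05,0],[0,0,0,0]]';python3 -m pendant '[[0.05,0,0.07,0],[0,0,0,0]]';python3 -m pendant '[[0.05,0,0.07,0],[0,0,0,0]]'
```

```text
time: 41.4
tcp_pos: [531.9, -389.7, 59.1]
ee_rot: [-3.141, 0.0, 3.115]
wrist_force: [-0.2, 0.3, 1.6]
width: 0.286
time: 41.57
tcp_pos: [531.5, -389.8, 58.6]
ee_rot: [-3.141, 0.002, 3.115]
wrist_force: [1.1, 1.7, 7.8]
width: 0.287
time: 41.73
tcp_pos: [530.9, -389.9, 57.8]
ee_rot: [-3.14, 0.003, 3.115]
wrist_force: [0.4, 3.5, 11.3]
width: 0.291
```

Contact came where predicted. I'll continue in small steps and watch the force.

```bash
python3 -m pendant '[[0.05,0,0.07,0],[0,0,0,0]]';python3 -m pendant '[[0.05,0,0.07,0],[0.05,0,0.07,0],[0,0,0,0]]'
python3 - <<'E'
from h import *
s,im=snap("wrist","w21"); print(s["tcp_pos"],s["wrist_force"],s["time"])
cv2.imwrite("pics/w21c.png",cv2.resize(im[130:330,150:410,::-1],None,fx=3,fy=3,interpolation=cv2.INTER_CUBIC))
E
```

```text
time: 41.9
tcp_pos: [529.9, -389.9, 56.6]
ee_rot: [-3.14, 0.003, 3.116]
wrist_force: [-0.4, 3.7, 13.9]
width: 0.288
time: 42.15
tcp_pos: [527.6, -389.9, 53.8]
ee_rot: [-3.14, 0.003, 3.115]
wrist_force: [-1.6, 3.4, 14.8]
width: 0.286
[ 527.62218476 -389.88698809   53.77367776] [-1.59861489  3.44467328 14.76774692] 42.15
```

View pics/w21c.png

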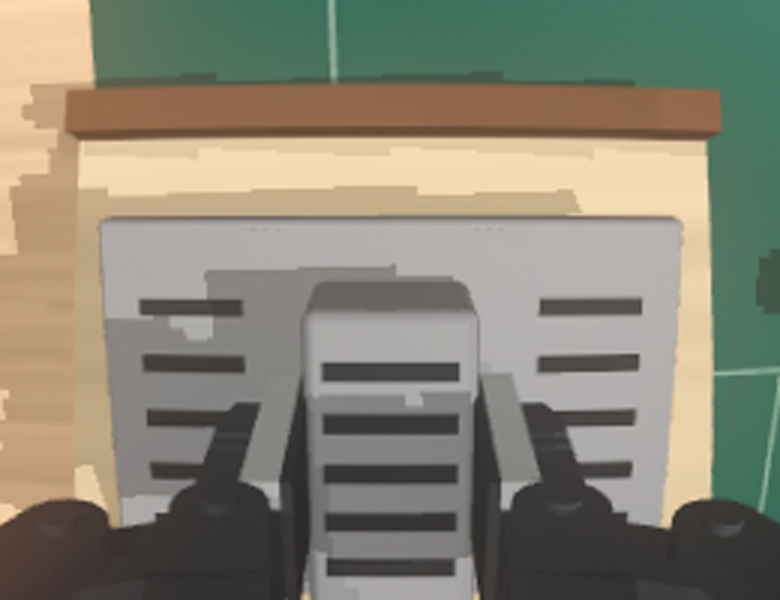

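It's pivoting as intended at 15 N, with both side margins about 26 crop pixels. Continuing.

```bash
python3 -m pendant '[[0.05,0,0.075,0],[0.05,0,0.075,0],[0,0,0,0]]';python3 -m pendant '[[0.05,0,0.075,0],[0.05,0,0.075,0],[0,0,0,0]]';python3 -m pendant '[[0.05,0,0.075,0],[0.05,0,0.075,0],[0,0,0,0]]'
python3 - <<'E'
from h import *
s,im=snap("wrist","w22"); print(s["tcp_pos"],s["wrist_force"],s["time"])
cv2.imwrite("pics/w22c.png",cv2.resize(im[130:330,150:410,::-1],None,fx=3,fy=3,interpolation=cv2.INTER_CUBIC))
E
```

```text
time: 42.45
tcp_pos: [525.6, -389.9, 50.7]
ee_rot: [-3.14, 0.003, 3.115]
wrist_force: [-3.1, 4.0, 14.6]
width: 0.288
time: 42.7
tcp_pos: [523.6, -389.8, 47.6]
ee_rot: [-3.14, 0.003, 3.115]
wrist_force: [-2.3, 3.6, 13.5]
width: 0.284
time: 42.95
tcp_pos: [521.8, -389.9, 44.6]
ee_rot: [-3.14, 0.003, 3.115]
wrist_force: [-0.8, 2.3, 12.2]
width: 0.285
[ 521.76562819 -389.91780445   44.61564064] [-0.78549708  2.3247233  12.2030801 ] 42.95
```

View pics/w22c.png

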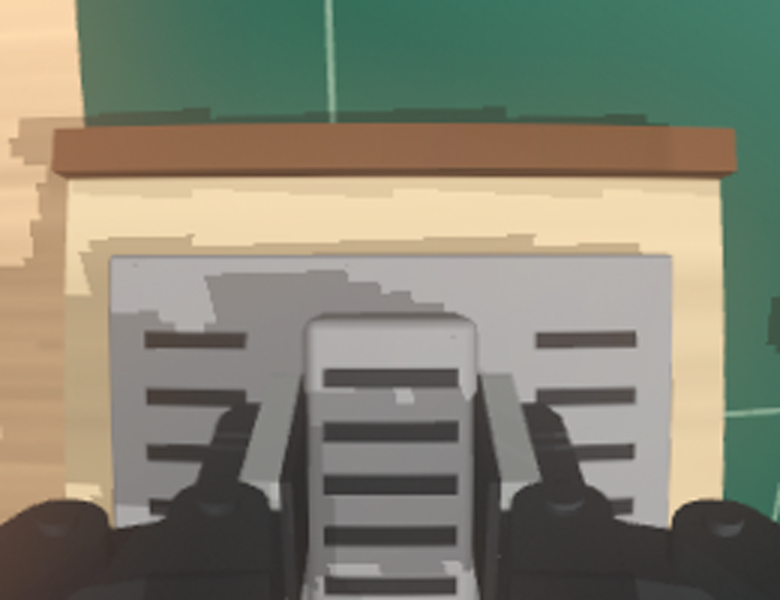

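```bash
python3 -m pendant '[[0.05,0,0.06,0],[0,0,0,0]]';python3 -m pendant '[[0.05,0.01,0.05,0],[0,0,0,0]]';python3 -m pendant '[[0.05,0.01,0.05,0],[0,0,0,0]]'
python3 - <<'E'
from h import *
s,im=snap("wrist","w23"); print(s["tcp_pos"],s["wrist_force"],s["time"])
cv2.imwrite("pics/w23c.png",cv2.resize(im[130:330,150:410,::-1],None,fx=3,fy=3,interpolation=cv2.INTER_CUBIC))
E
```

```text
time: 43.17
tcp_pos: [521.1, -390.0, 43.7]
ee_rot: [-3.139, 0.004, 3.115]
wrist_force: [-0.2, 2.9, 12.9]
width: 0.284
time: 43.33
tcp_pos: [520.2, -389.9, 42.9]
ee_rot: [-3.139, 0.004, 3.115]
wrist_force: [1.1, 0.7, 13.1]
width: 0.288
time: 43.5
tcp_pos: [519.2, -389.9, 42.0]
ee_rot: [-3.138, 0.005, 3.115]
wrist_force: [0.9, 0.1, 13.8]
width: 0.288
[ 519.23787824 -389.87507597   41.97564577] [ 0.88299668  0.07616937 13.7579968 ] 43.5
```

View pics/w23c.png

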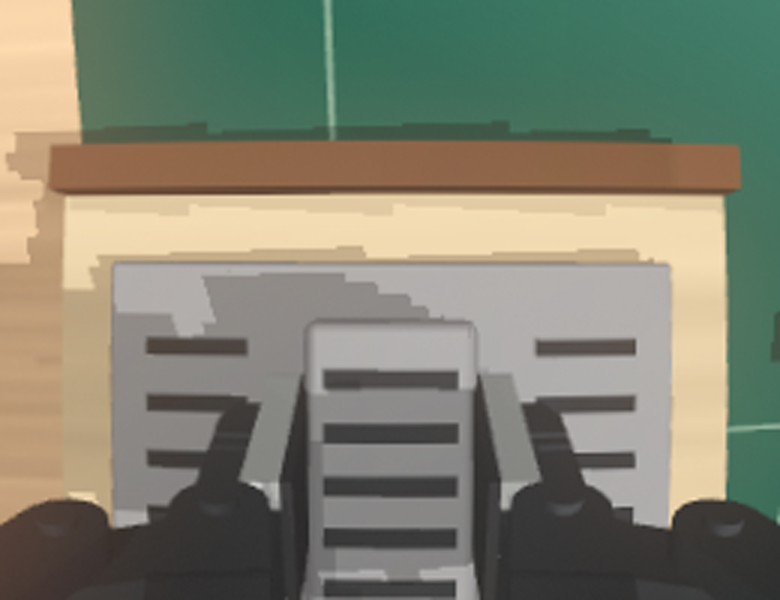

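```bash
python3 -m pendant '[[0.05,0.015,0.03,0],[0.05,0.015,0.03,0],[0,0,0,0]]';python3 -m pendant '[[0.05,0,0.025,0],[0.05,0,0.025,0],[0,0,0,0]]'
python3 -m pendant '[[0.05,0,0.025,0],[0,0,0,0]]'
python3 - <<'E'
from h import *
s,im=snap("wrist","w24"); print(s["tcp_pos"],s["wrist_force"],s["time"])
cv2.imwrite("pics/w24c.png",cv2.resize(im[130:330,150:410,::-1],None,fx=3,fy=3,interpolation=cv2.INTER_CUBIC))
E
```

```text
time: 43.8
tcp_pos: [517.3, -389.5, 40.9]
ee_rot: [-3.138, 0.005, 3.115]
wrist_force: [1.4, -1.5, 13.3]
width: 0.279
time: 44.05
tcp_pos: [515.3, -389.3, 39.9]
ee_rot: [-3.138, 0.005, 3.115]
wrist_force: [1.6, 0.1, 14.5]
width: 0.284
time: 44.22
tcp_pos: [514.4, -389.2, 39.5]
ee_rot: [-3.138, 0.005, 3.115]
wrist_force: [1.9, 0.5, 13.7]
width: 0.286
[ 514.42100815 -389.24688129   39.481114  ] [ 1.85488434  0.49582331 13.66414294] 44.2167
```

View pics/w24c.png

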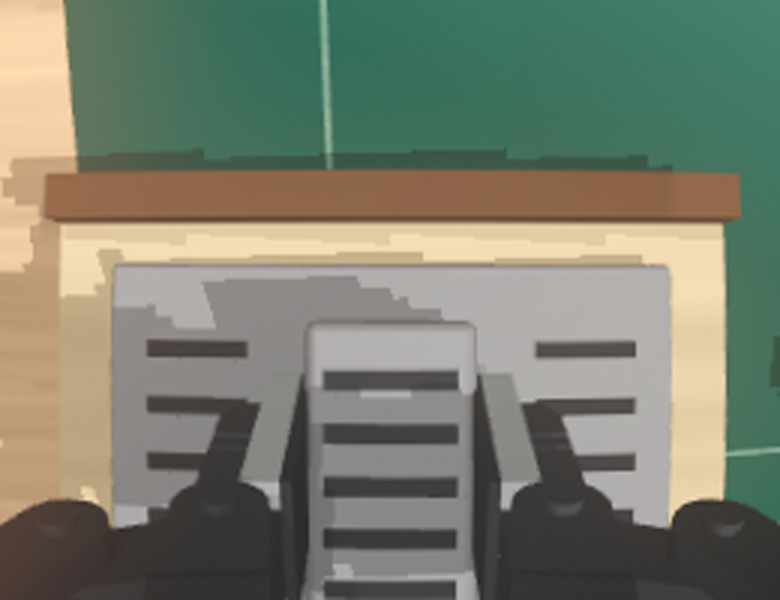

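```bash
python3 -m pendant '[[0.05,0,0.022,0],[0.05,0,0.022,0],[0.05,0,0.022,0],[0,0,0,0]]';python3 -m pendant '[[0.05,0,0.022,0],[0.05,0,0.022,0],[0,0,0,0]]';python3 -m pendant '[[0.05,0,0.02,0],[0,0,0,0]]'
python3 - <<'E'
from h import *
s,im=snap("wrist","w25"); print(s["tcp_pos"],s["wrist_force"],s["time"])
cv2.imwrite("pics/w25c.png",cv2.resize(im[130:330,150:410,::-1],None,fx=3,fy=3,interpolation=cv2.INTER_CUBIC))
E
```

```text
time: 44.6
tcp_pos: [511.5, -389.2, 38.3]
ee_rot: [-3.138, 0.005, 3.115]
wrist_force: [1.2, 0.0, 15.0]
width: 0.287
time: 44.85
tcp_pos: [509.6, -389.2, 37.5]
ee_rot: [-3.138, 0.006, 3.115]
wrist_force: [2.0, 0.2, 16.0]
width: 0.288
time: 45.02
tcp_pos: [508.6, -389.1, 37.1]
ee_rot: [-3.138, 0.006, 3.115]
wrist_force: [2.0, 0.5, 16.0]
width: 0.285
[ 508.5971028  -389.14643968   37.09435835] [ 2.00012241  0.51918622 16.01110637] 45.0167
```

View pics/w25c.png

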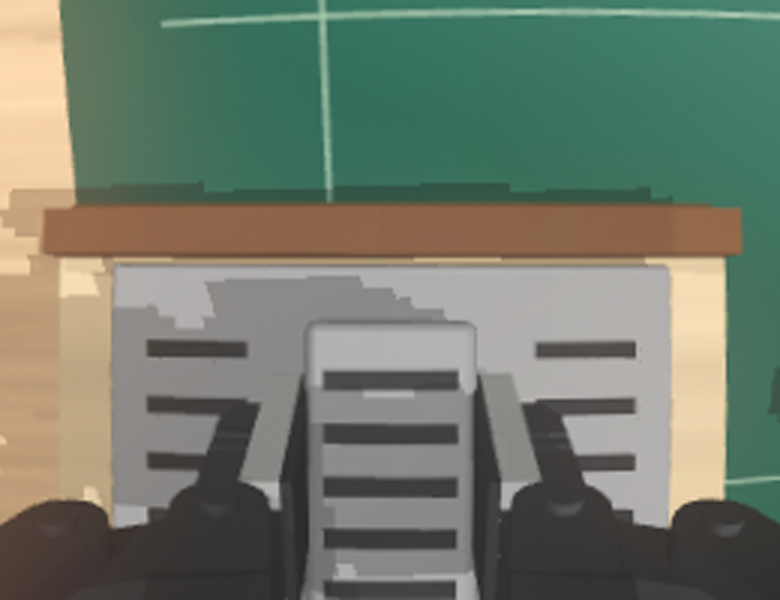

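```bash
python3 -m pendant '[[0.05,0,0.02,0],[0,0,0,0]]';python3 -m pendant '[[0.05,0,0.02,0],[0,0,0,0]]';python3 -m pendant '[[0.05,0,0.02,0],[0,0,0,0]]'
```

```text
time: 45.23
tcp_pos: [507.6, -389.1, 36.7]
ee_rot: [-3.138, 0.006, 3.115]
wrist_force: [2.2, 0.7, 15.7]
width: 0.288
time: 45.4
tcp_pos: [507.2, -389.1, 36.5]
ee_rot: [-3.138, 0.007, 3.115]
wrist_force: [5.8, 0.6, 14.5]
width: 0.288
time: 45.57
tcp_pos: [507.1, -389.1, 36.5]
ee_rot: [-3.137, 0.009, 3.116]
wrist_force: [13.3, 0.2, 14.9]
width: 0.291
```

```bash
python3 -m pendant '[[0.05,0,0.02,0],[0,0,0,0]]'
python3 - <<'E'
from h import *
s,im=snap("wrist","w26"); print(s["tcp_pos"],s["wrist_force"],s["time"])
cv2.imwrite("pics/w26c.png",cv2.resize(im[130:330,150:410,::-1],None,fx=3,fy=3,interpolation=cv2.INTER_CUBIC))
E
```

```text
time: 45.73
tcp_pos: [507.1, -389.1, 36.5]
ee_rot: [-3.136, 0.011, 3.116]
wrist_force: [20.1, -0.8, 14.0]
width: 0.282
[ 507.0993199  -389.10278237   36.52351562] [20.10324109 -0.79361491 14.01692706] 45.7333
```

View pics/w26c.png

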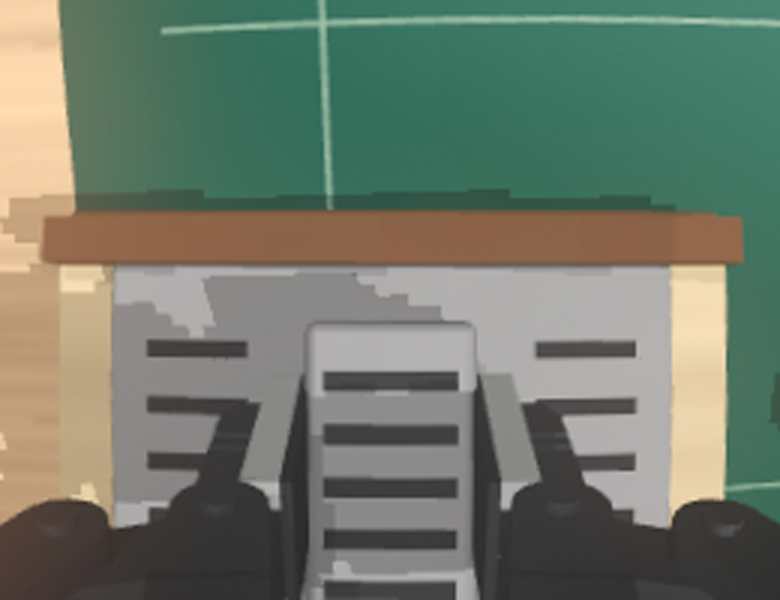

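It's against the cleat. I'll relieve the pushes, then release.

```bash
python3 -m pendant '[[-0.1,0,0,0],[0,0,-0.03,0],[0,0,0,0]]'; python3 -m pendant '[[0,0,0,0],[0,0,0,0],[0,0,0,0],[0,0,0,0],[0,0,0,0],[0,0,0,0],[0,0,0,0],[0,0,0,0]]' -1; python3 -m pendant '[[0,0,-0.2,0],[0,0,-0.4,0],[0,0,-0.8,0],[0,0,-1,0],[0,0,-1,0],[0,0,-1,0],[0,0,-1,0],[0,0,-1,0],[0,0,-1,0],[0,0,-1,0],[0,0,0,0],[0,0,0,0],[0,0,0,0]]'
python3 - <<'E'
from h import *
s,im=snap("wrist","w27"); print(s["tcp_pos"],s["ee_rot"],s["time"])
cv2.imwrite("pics/w27c.png",cv2.resize(im[110:260,190:370,::-1],None,fx=4,fy=4,interpolation=cv2.INTER_CUBIC))
E
```

```text
time: 46.03
tcp_pos: [507.1, -389.1, 36.5]
ee_rot: [-3.138, 0.006, 3.115]
wrist_force: [3.8, 2.0, 17.3]
width: 0.288
time: 46.7
tcp_pos: [504.8, -387.9, 33.3]
ee_rot: [3.142, -0.0, 3.115]
wrist_force: [0.4, 0.5, -0.1]
width: 1.001
time: 47.78
tcp_pos: [504.6, -387.8, 201.1]
ee_rot: [3.141, -0.0, 3.115]
wrist_force: [0.4, 0.2, -0.4]
width: 1.001
[ 504.62583245 -387.77828167  201.14461651] [ 3.14130830e+00 -3.38506297e-04  3.11518696e+00] 47.7833
```

View pics/w27c.png

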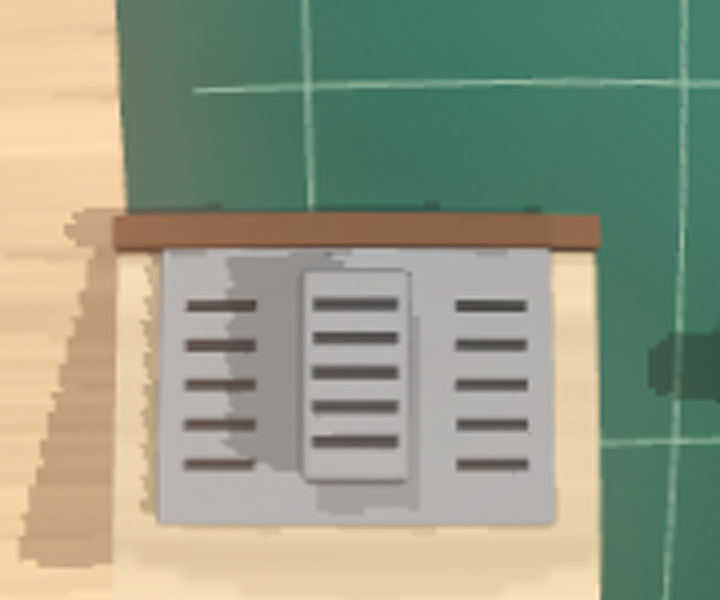

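```bash
python3 - <<'E'
from h import *
s=state()
d=lambda L:np.array(L)/4+[190,110]
P=cast("wrist",d([(158,523),(555,524)]),43.8,s); print(P.round(1).tolist(),P.mean(0), np.linalg.norm(P[1]-P[0]))
c=cast("wrist",d([(115,249),(600,249)]),21.3,s); print(c.round(1).tolist(),c.mean(0))
b=cast("wrist",d([(303,272),(409,271),(407,481),(303,481)]),[37.6,37.6,56.4,56.4],s); print(b.round(1).tolist())
for n in("scene","top"): snap(n,n+"9")
im=cv2.imread("pics/scene9.png"); cv2.imwrite("pics/scene9c.png",cv2.resize(im[120:340,110:480],None,fx=2.1,fy=2.1))
im=cv2.imread("pics/top9.png"); cv2.imwrite("pics/top9c.png",cv2.resize(im[110:280,110:470],None,fx=2.2,fy=2.2))
E
```

```text
[[547.8, -437.5, 43.8], [550.7, -338.9, 43.8]] [ 549.26146178 -388.20498896   43.8       ] 98.64084530969862
[[482.5, -447.5, 21.3], [485.7, -325.0, 21.3]] [ 484.13409278 -386.26497422   21.3       ]
[[487.1, -399.3, 37.6], [487.5, -374.1, 37.6], [533.7, -376.0, 56.4], [533.1, -400.3, 56.4]]
```

View pics/scene9c.png

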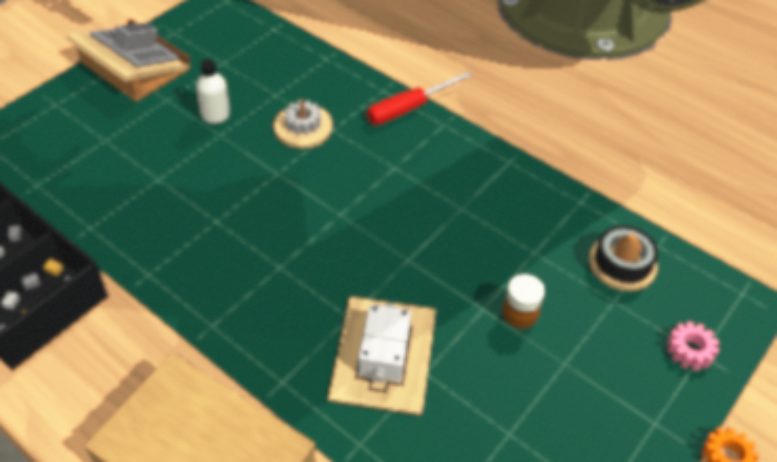

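View pics/top9c.png

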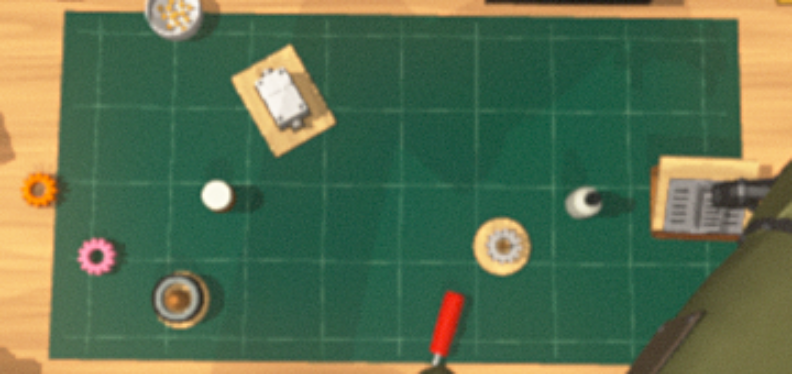

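All four parts are in place and the bystanders and look-alikes haven't moved. Handing in.

```bash
python3 - <<'E'
from bench import *
print(close_job()); print(state()["time"])
E
```

```text
the job is handed in; nothing more can be done
None
the job is handed in; nothing more can be done
```

All four parts are on their holders, placed in the order asked: wheel, gear, gearbox, cover. I handed the job in at about 48 s with the gripper open and well clear. The hand-in gives no verdict.

What the last checks showed:
- **Wheel:** down over the thick post, seated on its foot. It touched down at the expected height, with a brief 30 N push.
- **Gear:** the grey steel one, over the thin post and seated at the expected height. The pink and orange look-alikes were not touched.
- **Gearbox:** within about 0.2 mm and 0.5° of its outline.
- **Cover:** I tilted it onto the slope by pivoting it in the grip. It lies flat, long edge against the cleat, about 0.3 mm off the middle of the ramp's width.
- **Paint jar and glue bottle:** both still standing where they were.

**Disagreements:** my two estimates of the ramp's position differed by about 2 mm, and the cover's upper edge measured about 1 mm off the expected spot. Both are within the camera calibration. The rough first positions from the top and scene cameras differed by up to about 10 mm, so I took every grasp and placing from the wrist camera instead. No check failed.

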